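Tap the sliding pin to its mark and hang the nib screen on both pins

ROBOT

A 6-joint arm with a two-finger parallel gripper is mounted at the origin on the work surface. World frame = base frame: x ahead of the robot, y to its left, z up, the work surface at z = 0. Lengths are in mm, angles in rad, forces in N, time in s.
With the tool pointing down it reaches from about 350 to 975 mm from the base axis. Payload 7.1 kg.
Tool frame: the origin (TCP) lies at the very end of the fingers, on their centre line; the grasp point (between the pads) lies 19 mm behind it; z points along the fingers, y is the direction in which the jaws open and shut (so a half turn about z gives the same grasp; the last joint's range is limited). The gripper opens to 88 mm and grips with 3 to 60 N. Pads are 20 mm wide; open, the fingers measure 115 mm over their backs; the gripper's body (75 mm by 178 mm) begins 61 mm behind the grasp point.
Start: joints at [-1.22, 0.423, 1.63, -0, 1.089, -0.019], TCP at [225.909, -582.726, 222.675] pointing down, gripper open.
Joint ranges: [-3, 3], [-0.9, 2.11], [0.09, 2.58], [-1.31, 4.45], [0.11, 2.69], [-2.54, 2.54]. Speed limits (rad/s): [2.39, 2.39, 3.01, 3.14, 3.14, 3.14].

INTERFACE

Orientations are given as a rotation vector (axis times angle).
In Python, from workcell import monitor, vision, order, find_in, regions_of, place_of gives the robot as it stands. The module is installed in compiled form; this text tells all that it offers.
- The arm moves only by the tool carry_out, never from a script. Its argument "targets" is a list of rows, each a list of 3 entries, a list of its own where there are three numbers: the turn, a rotation vector about the world's x, y, z in degrees, then the shift along the world's x, y, z in mm, then the finger opening in mm, from 0 to 87.8. In form: [[[rx, ry, rz], [x, y, z], hand], ...]. A call has 1 to 10 rows; each row is the pose to reach, as a shift and turn from the pose commanded when the call began; what a row does not reach only later rows make up. A row lasts 1/12 s, in which the tool goes at most 41.7 mm and 7.16 degrees, less where a joint would pass 70% of its speed; a pose out of reach is approached as far as the arm can. A call with a gripper value outside its range is refused whole. The fingers move at their own pace and stop on an object; the grip force is fixed at half the most. Time passes only in rows, so rows that repeat a pose let the fingers close. It gives the time, the measured TCP pose, the force and the opening at its end, in the units of the state.
- monitor.get_obs(): the state, without advancing time (a new reading comes with each control period).
- vision.get_image(name): name is "side" or "top"; returns the picture (384x512x3 uint8, red, green, blue); there is no depth.
- vision.camera_model(name): a dict with "K" (3x3 intrinsics, pixels), "dist" ([k1, k2, p1, p2, k3] as OpenCV has them; the pictures are not rectified), "rvec" (rotation vector, rad) and "tvec" (3), from world to camera coordinates, as OpenCV has them. Camera axes: x right, y down, z forward; pixel columns grow to the right and rows downward; lengths in mm; the calibration is good to about 2 mm. A picture is of the moment at which its call begins. camera_model takes no time and is no camera call.
- order.close_job(): hands the job in, once; it reports no verdict.
Trained networks look in the newest picture that a camera, given by its name, has taken for a name from the list of things; names that differ only in an ending like _2 or _b are one class to them, and where a whole thing is asked for, a point or a joint stands for the part that bears it (a point fixed in the world has none). Each returns a list of dicts, best first, with "confidence" (0 to 1); they miss things now and then, are a little off and sometimes report something else, mostly with a low value. They report only what shows in the picture. A call takes as long as a camera call. They do not tell look-alikes from the thing itself.
- find_in(query, camera): "point" ([x, y, z] in mm, in the coordinates of the camera as it stood for that picture, good to about 4 mm: the middle of the surface that is visible of it).
- regions_of(query, camera): "mask" (384x512 bool, what is visible of it).
- place_of(query, camera): "point" ([x, y, z] in mm, in the coordinates of the camera as it stood for that picture, good to about 4 mm: a listed point, or the origin of a listed thing).
The state is a dict: "t": time; "qpos": joint angles; "qvel": joint speeds; "joint_torque": joint torques, N m; "ee_pos": TCP position; "orientation": TCP orientation; "ft_force": force on the tool from outside, world axes, zero at the start; "moment": the same for the moment, N m; "width": finger opening in mm.
Only numpy, scipy, OpenCV 4.12 (cv2) and the standard library are available. Lean on these libraries where they do the work, as an engineer would, in place of code of your own. Each camera call takes 0.05 s, during which the arm holds its last target.

TASK

Fit the nib screen to its carrier. First nudge the stiff black slide (orange sprung push pad) until its white pointer stands on the red line; never let it run past the line, and take your hand off it. Then pick up the steel screen plate and lower it over both pins, round hole (blue end) on the blue post's pin and slot on the slide's pin, until it lies flat on both shoulders; leave the bowl, jar and cup alone.

Things in the scene. Friction and masses are not known exactly. Their poses are not given: they have to be found in the camera images.
- carrier: Fixed aluminium bar, 80 (x) x 360 (y) x 20 mm high; origin at the centre of its underside. +y points to the blue post and is the way the slide is tapped. Blue post (56 x 44 mm, at y = +75 mm) and black slide (44 x 44 mm) have flat shoulders 45 mm above the table; on the centre of each stands a pin 10 mm in diameter, 25 mm high, its last 5 mm tapering to 6 mm.
- slide (a joint): Travel of the black slide along the carrier's +y, in m: 0 at the outer end, 0.095 at most, 0.070 when the pointer is exactly on the red line (the pins are then 150 mm apart). Stiff: about 8 N of dry friction, it stays where it is left. It starts 30 to 60 mm short of the line.
- pointer (a point): Tip of the white pointer on the slide's +x side, just above the bar's top, level with the slide's pin in y. Axes as the carrier's.
- mark (a point): Red line across the bar's top, 3 mm wide, on the +x half at y = -75 mm; this point is where the pointer's tip stands when the slide is set. Axes as the carrier's. The black ticks are 10 mm apart.
- push_face (a point): Centre of the outer (-y) face of the orange push pad, 50 mm above the table. Face 56 mm wide (x), 24 to 70 mm above the table, pushed towards carrier +y; 49 mm outward of the slide's pin. The pad is sprung on the slide: it yields about 1 mm per N, 14 mm at most, so it gives some 8 mm before the slide moves, and springs back when left: watch the slide, not the hand.
- blue_pin (a point): Centre of the tip of the fixed pin on the blue post, 70 mm above the table (25 mm above the shoulder). Axes as the carrier's.
- slide_pin (a point): Centre of the tip of the bare steel pin on the slide, 70 mm above the table. Axes as the carrier's.
- screen: Loose steel screen plate, 80 (x) x 200 (y) x 4 mm, 0.2 to 0.4 kg, lying flat on the table handle up; origin at the centre of its underside. A round 12 mm hole is at y = +75 mm, at the end with the blue stripe; a slot 12 (x) x 18 mm (y) at y = -75 mm. Seated, its underside is 45 mm above the table.
- round_hole (a point): Centre of the 12 mm hole at the blue-striped end, at the plate's underside. Axes as the screen's.
- slot (a point): Centre of the 12 x 18 mm slot, at the plate's underside. Axes as the screen's.
- handle (a point): Grip point on the grey upright strap handle in the middle of the screen plate: 12 mm thick (x), 60 mm long (y), from 4 to 46 mm above the plate's underside; this point is 30 mm above the underside. Pinch it across its thickness from above.
- bowl: Loose steel bowl, 120 mm across and 50 mm high; origin at its underside. Leave alone.
- jar: Loose amber glass jar with a blue cap, 72 mm across, 100 mm high; origin at its underside. Leave alone.
- cup: Loose white plastic cup, 80 mm across, 85 mm high; origin at its underside. Leave alone.
There are look-alikes about, which are no part of the job. What is shaped like the screen but turquoise is not meant.

How it is judged (in metres and radians):
On the way, in this order (a step that is already met when the one before it is completed fails the run):
1. the slide's pointer rests on the red line (within 3 mm) with nothing touching the slide, the screen still unhung on the table (y of pointer in the frame of mark between -0.003 and 0.003 m and contact force between the fingers and carrier below 0.2 N and height (world z) of screen below 0.01 m), for 0.3 s.
2. the screen is lifted clear of the table in the gripper (height (world z) of screen above 0.05 m and contact force between the fingers and screen above 1 N), for 0.1 s.
3. the screen lies flat over both pins on both shoulders (horizontal distance between round_hole and blue_pin below 0.003 m and horizontal distance between slot and slide_pin below 0.006 m and z of round_hole in the frame of blue_pin between -0.028 and -0.022 m and z of slot in the frame of slide_pin between -0.028 and -0.022 m and angle between screen's own z axis and vertical below 0.035 rad), for 0.2 s.
At the end, for the whole second after the job is handed in: The pointer is within 3 mm of the red line; the screen lies flat (within 2 degrees) with its underside on both shoulders (within 3 mm), the round hole over the blue post's pin (centres within 3 mm) and the slot over the slide's pin (within 6 mm); everything is released and at rest (all of step 3 and y of pointer in the frame of mark between -0.003 and 0.003 m and linear speed of screen below 0.01 m/s and velocity of joint slide between -0.005 and 0.005 m/s); the robot touches nothing.
It fails at once if the pointer runs more than 4 mm past the red line (y of pointer in the frame of mark above 0.004 m).
It fails at once if the bowl is moved more than 20 mm or tipped (distance of bowl from where it was at the start of the episode above 0.02 m or angle between bowl's own z axis and vertical above 0.3 rad).
It fails at once if the jar is moved more than 20 mm or tipped (distance of jar from where it was at the start of the episode above 0.02 m or angle between jar's own z axis and vertical above 0.3 rad).
It fails at once if the cup is moved more than 20 mm or tipped (distance of cup from where it was at the start of the episode above 0.02 m or angle between cup's own z axis and vertical above 0.3 rad).
It also fails if it takes over 72 s, if anything falls off the work surface, if the arm or the gripper's body presses on something with over 40 N, if the wrist force passes 120 N, or if a joint passes its speed limit or range.

## Working session

There is one attempt and no reset: what is moved stays moved. The work goes in short steps, Python scripts to look and compute and a tool call to move; the robot and the scene stay as the last step left them, time stands still between calls to the robot, and variables do not carry over. Pictures are saved under pics/ and viewed, and the job is handed in when it is done.

Besides the shell and the picture viewer there is one more tool, called after "Emit:" by a JSON object that holds its "name" and its "arguments". carry_out: Moves the arm, as the interface text tells. Its arguments: {"type":"object","properties":{"targets":{"type":"array","items":{"type":"array"}}},"required":["targets"]}

```bash
mkdir -p pics
cat > h.py <<'E'
import numpy as np, cv2
from workcell import monitor, vision, order, find_in, regions_of, place_of
def save(cam,name):
    im=vision.get_image(cam); cv2.imwrite('pics/'+name,im[:,:,::-1]); return im
def cm(cam):
    m=vision.camera_model(cam); K=np.array(m['K'],float); d=np.array(m['dist'],float)
    R=cv2.Rodrigues(np.array(m['rvec'],float))[0]; t=np.array(m['tvec'],float).ravel(); return K,d,R,t
def c2w(cam,p):
    K,d,R,t=cm(cam); return R.T@(np.array(p)-t)
def proj(cam,P):
    K,d,R,t=cm(cam); return cv2.projectPoints(np.array(P,float).reshape(-1,1,3),cv2.Rodrigues(R)[0],t,K,d)[0].reshape(-1,2)
def ray(cam,uv):
    K,d,R,t=cm(cam); n=cv2.undistortPoints(np.array(uv,float).reshape(-1,1,2),K,d).reshape(-1,2)
    D=np.c_[n,np.ones(len(n))]@R; return -R.T@t, D/np.linalg.norm(D,axis=1)[:,None]
def onz(cam,uv,z):
    c,D=ray(cam,uv); return c+D*((z-c[2])/D[:,2])[:,None]
def tri(uv1,uv2,c1='top',c2='side'):
    a,A=ray(c1,[uv1]); b,B=ray(c2,[uv2]); A=A[0];B=B[0]
    s=np.linalg.lstsq(np.c_[A,-B],b-a,rcond=None)[0]; p=a+s[0]*A;q=b+s[1]*B
    return (p+q)/2,np.linalg.norm(p-q)
E
python3 - <<'E'
from h import *
np.set_printoptions(precision=1,suppress=True)
save('top','t0.png');save('side','s0.png')
o=monitor.get_obs();print(o['t'],o['ee_pos'],o['orientation'],o['ft_force'])
for c in('top','side'):
    K,d,R,t=cm(c);print(c,K.tolist(),d,(-R.T@t))
    for q in ['pointer','mark','push_face','blue_pin','slide_pin','round_hole','slot','handle','carrier','screen','bowl','jar','cup']:
        print(c,q,[(c2w(c,r['point']),round(r['confidence'],2)) for r in place_of(q,c)])
print(monitor.get_obs()['t'])
E
```

```text
0.1 [ 225.7 -582.3  222. ] [-3.1 -0.6  0. ] [-0.1  0.   0. ]
top [[441.15261352835546, 0.0, 258.8896480617176], [0.0, 441.15261352835546, 190.65576570223905], [0.0, 0.0, 1.0]] [0. 0. 0. 0. 0.] [ 375.7   34.7 1267.8]
top pointer [(array([ 502.8, -260.2,   20.2]), 0.65)]
top mark [(array([ 510.7, -202.9,   21. ]), 0.57)]
top push_face [(array([ 471.3, -301.6,   48.7]), 0.64)]
top blue_pin [(array([490.7, -53.4,  69.1]), 0.73)]
top slide_pin [(array([ 475.7, -254.6,   70.6]), 0.7)]
top round_hole [(array([ 227.1, -312.6,    2.4]), 0.94), (array([380.4, 224.2,  -1.7]), 0.85), (array([149.3, 402.8,   3.3]), 0.71)]
top slot [(array([297. , 374. ,   1.6]), 0.94), (array([532.1, 238.2,  -0.2]), 0.86), (array([ 296.7, -177.9,    3.1]), 0.75)]
top handle [(array([221.1, 391.1,  26.8]), 0.96), (array([ 264.4, -243.7,   28.9]), 0.86), (array([452.7, 229.2,  28. ]), 0.63)]
top carrier [(array([ 484.7, -126.2,   -2.6]), 0.61)]
top screen [(array([ 263.5, -246. ,    1.8]), 0.89), (array([220.8, 389.1,  -3.6]), 0.81), (array([455.4, 226.4,   1.3]), 0.64)]
top bowl [(array([ 753.4, -169. ,   -5.5]), 
[... 640 characters left out ...]
, 0.75), (array([ 466.9, -304.5,   48.4]), 0.17)]
side round_hole [(array([ 228.8, -310.9,   -0.1]), 0.9), (array([148.3, 399.1,   1.4]), 0.78)]
side slot [(array([292.8, 373.5,  -2.1]), 0.78), (array([532.1, 238.6,   1.3]), 0.61)]
side handle [(array([450.1, 232.7,  31.2]), 0.89), (array([ 261.6, -244.7,   29.3]), 0.66)]
side carrier [(array([ 487.3, -125.2,   -2.5]), 0.96)]
side screen [(array([458.8, 234.1,   0.6]), 0.92), (array([220.4, 388.8,  -2.6]), 0.9), (array([ 264.7, -246.5,   -0.4]), 0.71), (array([ 505.7, -202.9,   18.4]), 0.53)]
side bowl [(array([ 761.4, -168.6,   -1.1]), 0.58)]
side jar [(array([752.7, -12.1,   1.6]), 0.85)]
side cup [(array([758.7, 163.4,   4.5]), 0.74)]
1.4
```

View pics/t0.png

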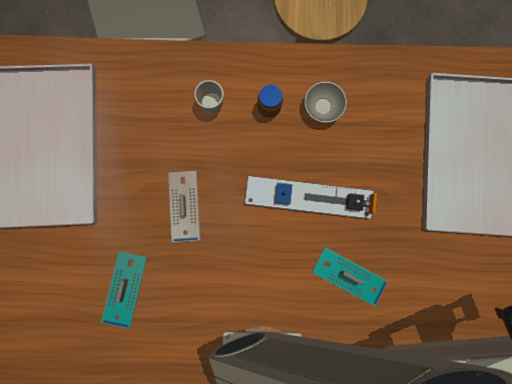

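View pics/s0.png

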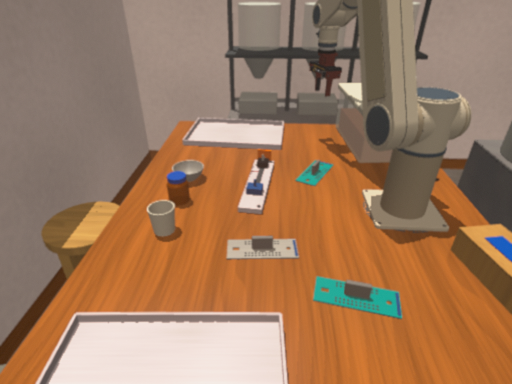

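Run:
```python
import cv2
a=cv2.imread('pics/t0.png');b=cv2.imread('pics/s0.png')
cv2.imwrite('pics/tc.png',cv2.resize(a[170:225,240:382],None,fx=5.6,fy=5.6,interpolation=cv2.INTER_CUBIC))
cv2.imwrite('pics/tp.png',cv2.resize(a[165:247,160:210],None,fx=7,fy=7,interpolation=cv2.INTER_CUBIC))
cv2.imwrite('pics/sc.png',cv2.resize(b[145:215,230:285],None,fx=8,fy=8,interpolation=cv2.INTER_CUBIC))
```

```text
(no output)
```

View pics/tc.png

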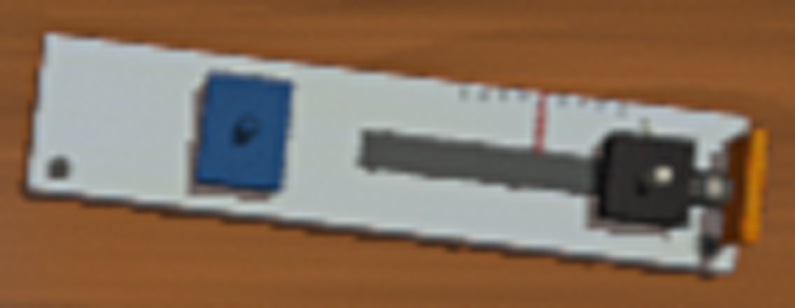

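View pics/tp.png

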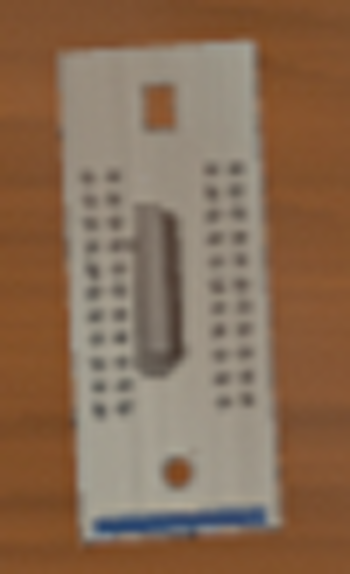

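View pics/sc.png

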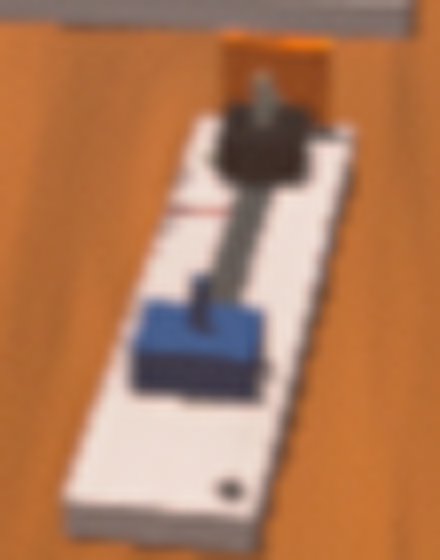

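```bash
cat >> h.py <<'E'
from scipy.optimize import least_squares
from scipy.ndimage import map_coordinates, gaussian_filter
def T2(p,L):  # p=(x,y,yaw deg) L Nx3 local
    L=np.array(L,float); a=np.deg2rad(p[2]); c,s=np.cos(a),np.sin(a)
    return np.c_[p[0]+c*L[:,0]-s*L[:,1], p[1]+s*L[:,0]+c*L[:,1], L[:,2]]
def edge_fit(im,cam,segs,p0,sign=None,rng=4,free=(0,1,2),iters=6,verbose=False):
    """segs: list of (A,B,inward sign) local 3d; inside brighter(+1)/darker(-1)/either(0); normal from left of A->B in image"""
    g=gaussian_filter(im.astype(float).mean(2) if im.ndim==3 else im.astype(float),0.6)
    p=np.array(p0,float); free=list(free)
    for it in range(iters):
        r0=rng if it<2 else max(1.8,rng/2)
        Ls=[];obs=[];ns=[];tag=[]
        for k,(A,B,sg,C) in enumerate(segs):
            A=np.array(A,float);B=np.array(B,float);C=np.array(C,float)
            n=max(4,int(np.linalg.norm(B-A)/3)); f=np.linspace(0.08,0.92,n)[:,None]
            L=A+(B-A)*f; U=proj(cam,T2(p,L)); d=proj(cam,T2(p,[A,B])); d=d[1]-d[0]; nn=np.array([-d[1],d[0]])/np.linalg.norm(d)
            cc=proj(cam,T2(p,[C]))[0]
            if (cc-U.mean(0))@nn<0: nn=-nn   # points inward
            ts=np.arange(-r0,r0+.01,0.1)
            Q=U[:,None,:]+ts[None,:,None]*nn
            V=map_coordinates(g,[Q[...,1],Q[...,0]],order=3)
            G=np.gradient(V,axis=1)*10
            W=G*sg if sg else abs(G)
            j=W.argmax(1); ok=(W.max(1)>8)&(j>0)&(j<len(ts)-1)
            for i in np.where(ok)[0]:
                Ls.append(L[i]);obs.append(U[i]+ts[j[i]]*nn);ns.append(nn);tag.append(k)
        Ls=np.array(Ls);obs=np.array(obs);ns=np.array(ns);tag=np.array(tag)
        def f(q):
            pp=p.copy();pp[free]=q
            return ((proj(cam,T2(pp,Ls))-obs)*ns).sum(1)
        r=least_squares(f,p[free],loss='soft_l1',f_scale=0.3,x_scale=[1]*len(free)); p[free]=r.x
    res=f(r.x)
    if verbose:
        print('rms',np.sqrt((res**2).mean()).round(2),[(k,int((tag==k).sum()),round(float(np.median(res[tag==k])),2)) for k in np.unique(tag)])
    return p
def rect(x0,x1,y0,y1,z,sg):
    c=[[x0,y0,z],[x1,y0,z],[x1,y1,z],[x0,y1,z]];m=[(x0+x1)/2,(y0+y1)/2,z]
    return [(c[i],c[(i+1)%4],sg,m) for i in range(4)]
BAR=[([-40,-130,20],[-40,180,20],1,[0,0,20]),([40,-100,20],[40,180,20],1,[0,0,20]),([-40,180,20],[40,180,20],1,[0,0,20])]
POST=rect(-28,28,53,97,45,-1)
PLATE=rect(-40,40,-100,100,4,1)
E
python3 - <<'E'
from h import *
np.set_printoptions(precision=2,suppress=True)
im=cv2.imread('pics/t0.png')[:,:,::-1]
p=edge_fit(im,'top',BAR+POST,[486,-126,-4.6],verbose=True);print(p)
p2=edge_fit(im,'top',BAR,p,verbose=True);print(p2)
p3=edge_fit(im,'top',POST,p,verbose=True);print(p3)
SL=rect(-22,22,-22,22,45,-1)[1:]
q=T2(p,[[0,-120,45]])[0]; s=edge_fit(im,'top',[SL[0],SL[2],SL[1]],[q[0],q[1],p[2]],verbose=True);print(s)
def loc(w): 
    a=np.deg2rad(p[2]);R=np.array([[np.cos(a),-np.sin(a)],[np.sin(a),np.cos(a)]]);return R.T@(np.array(w)[:2]-p[:2])
print('slide local',loc(s))
print('plate',edge_fit(im,'top',PLATE,[455,229,-174.5],verbose=True))
print('plate',edge_fit(im[:,:,0],'top',PLATE,[455,229,-174.5],verbose=True))
print(proj('top',T2(p,[[40,-75,20],[22,-75,20],[22,-112,22],[0,75,70]])))
E
```

```text
rms 0.4 [(np.int64(0), 103, -0.2), (np.int64(1), 93, -0.2), (np.int64(2), 26, -0.3), (np.int64(3), 18, 0.0), (np.int64(4), 14, -0.1), (np.int64(5), 18, 1.1), (np.int64(6), 4, 1.75)]
[ 486.41 -126.09   -5.71]
rms 0.21 [(np.int64(0), 103, -0.1), (np.int64(1), 93, -0.2), (np.int64(2), 26, -0.0)]
[ 486.37 -126.89   -5.72]
rms 0.87 [(np.int64(0), 18, 0.44), (np.int64(1), 14, 0.7), (np.int64(2), 18, 0.6), (np.int64(3), 14, 1.4)]
[ 483.75 -124.62   -6.1 ]
rms 0.94 [(np.int64(0), 14, 0.87), (np.int64(1), 14, 1.23), (np.int64(2), 14, -0.05)]
[ 470.87 -247.34   -2.46]
slide local [  -3.4  -122.19]Traceback (most recent call last):
  File "<stdin>", line 12, in <module>
  File "h.py", line 51, in edge_fit
    r=least_squares(f,p[free],loss='soft_l1',f_scale=0.3,x_scale=[1]*len(free)); p[free]=r.x
    return func(*args, **kwargs)
    vector_fun = VectorFunction(
        fun_wrapped,
    ...<6 lines>...
        workers=workers
    )
    self._update_fun()
    ~~~~~~~~~~~~~~~~^^
    self.f = self.fun_wrapped(xp_copy(self.x))
             ~~~~~~~~~~~~~~~~^^^^^^^^^^^^^^^^^
    return np.atleast_1d(self.fun(x))
                         ~~~~~~~~^^^
    return self.f(x, *self.args, **self.kwargs)
           ~~~~~~^^^^^^^^^^^^^^^^^^^^^^^^^^^^^^
  File "h.py", line 50, in f
    return ((proj(cam,T2(pp,Ls))-obs)*ns).sum(1)
                      ~~^^^^^^^
  File "h.py", line 25, in T2
    return np.c_[p[0]+c*L[:,0]-s*L[:,1], p[1]+s*L[:,0]+c*L[:,1], L[:,2]]
                        ~^^^^^
IndexError: too many indices for array: array is 1-dimensional, but 2 were indexed
```

```bash
cat >> h.py <<'E'
def overlay(im,cam,polys,box,f,name):
    x0,x1,y0,y1=box
    o=cv2.resize(np.ascontiguousarray(im[y0:y1,x0:x1,::-1]),None,fx=f,fy=f,interpolation=cv2.INTER_CUBIC)
    for P in polys:
        u=((proj(cam,P)-[x0,y0]+.5)*f-.5)
        if len(u)==1: cv2.drawMarker(o,tuple(int(v) for v in u[0].round()),(0,255,255),cv2.MARKER_CROSS,9,1)
        else: cv2.polylines(o,[u.round().astype(int).reshape(-1,1,2)],True,(0,255,0),1)
    cv2.imwrite('pics/'+name,o)
def poly(p,x0,x1,y0,y1,z): return T2(p,[[x0,y0,z],[x1,y0,z],[x1,y1,z],[x0,y1,z]])
E
python3 - <<'E'
from h import *
np.set_printoptions(precision=2,suppress=True)
im=cv2.imread('pics/t0.png')[:,:,::-1]
for ch in (0,2):
  p=edge_fit(im[:,:,2],'top',BAR,[486,-126,-5.7],verbose=True);print('bar',p)
ps=edge_fit(im[:,:,2],'top',PLATE,[455,229,-174.5],verbose=True);print(ps)
s=-116
overlay(im,'top',[poly(p,-40,40,-180,180,20),poly(p,-28,28,53,97,45),poly(p,-22,22,s-22,s+22,45),T2(p,[[0,75,70]]),T2(p,[[0,75,45]]),T2(p,[[0,s,70]]),T2(p,[[40,-75,20]]),T2(p,[[5,-75,20]]),poly(p,-28,28,s-49,s-45,70)],(240,382,170,225),5.6,'o1.png')
overlay(im,'top',[poly(ps,-40,40,-100,100,4),T2(ps,[[0,75,4]]),T2(ps,[[0,-75,4]]),poly(ps,-6,6,-30,30,46)],(160,210,165,247),7,'o2.png')
E
```

```text
rms 0.15 [(np.int64(0), 103, -0.1), (np.int64(1), 93, -0.0), (np.int64(2), 26, 0.0)]
bar [ 486.3  -126.58   -5.75]
rms 0.15 [(np.int64(0), 103, -0.1), (np.int64(1), 93, -0.0), (np.int64(2), 26, 0.0)]
bar [ 486.3  -126.58   -5.75]Traceback (most recent call last):
  File "<stdin>", line 6, in <module>
  File "h.py", line 51, in edge_fit
    r=least_squares(f,p[free],loss='soft_l1',f_scale=0.3,x_scale=[1]*len(free)); p[free]=r.x
    return func(*args, **kwargs)
    vector_fun = VectorFunction(
        fun_wrapped,
    ...<6 lines>...
        workers=workers
    )
    self._update_fun()
    ~~~~~~~~~~~~~~~~^^
    self.f = self.fun_wrapped(xp_copy(self.x))
             ~~~~~~~~~~~~~~~~^^^^^^^^^^^^^^^^^
    return np.atleast_1d(self.fun(x))
                         ~~~~~~~~^^^
    return self.f(x, *self.args, **self.kwargs)
           ~~~~~~^^^^^^^^^^^^^^^^^^^^^^^^^^^^^^
  File "h.py", line 50, in f
    return ((proj(cam,T2(pp,Ls))-obs)*ns).sum(1)
                      ~~^^^^^^^
  File "h.py", line 25, in T2
    return np.c_[p[0]+c*L[:,0]-s*L[:,1], p[1]+s*L[:,0]+c*L[:,1], L[:,2]]
                        ~^^^^^
IndexError: too many indices for array: array is 1-dimensional, but 2 were indexed
```

```bash
cat > a.py <<'E'
from h import *
np.set_printoptions(precision=2,suppress=True)
im=cv2.imread('pics/t0.png')[:,:,::-1]
p=edge_fit(im[:,:,2],'top',BAR,[486,-126,-5.7],verbose=True);print('bar',p)
ps=edge_fit(im[:,:,2],'top',PLATE,[455,229,95],verbose=True);print(ps)
s=-116
overlay(im,'top',[poly(p,-40,40,-180,180,20),poly(p,-28,28,53,97,45),poly(p,-22,22,s-22,s+22,45),T2(p,[[0,75,70]]),T2(p,[[0,75,45]]),T2(p,[[0,s,70]]),T2(p,[[40,-75,20]]),T2(p,[[5,-75,20]]),poly(p,-28,28,s-49,s-45,70)],(240,382,170,225),5.6,'o1.png')
overlay(im,'top',[poly(ps,-40,40,-100,100,4),T2(ps,[[0,75,4]]),T2(ps,[[0,-75,4]]),poly(ps,-6,6,-30,30,46)],(160,210,165,247),7,'o2.png')
print(T2(ps,[[0,0,30]]))
E
python3 a.py
```

```text
rms 0.15 [(np.int64(0), 103, -0.1), (np.int64(1), 93, -0.0), (np.int64(2), 26, 0.0)]
bar [ 486.3  -126.58   -5.75]
rms 0.21 [(np.int64(0), 26, 0.2), (np.int64(1), 66, 0.2), (np.int64(2), 26, 0.2), (np.int64(3), 66, 0.2)]
[455.2  230.13  94.73]
[[455.2  230.13  30.  ]]
```

View pics/o1.png

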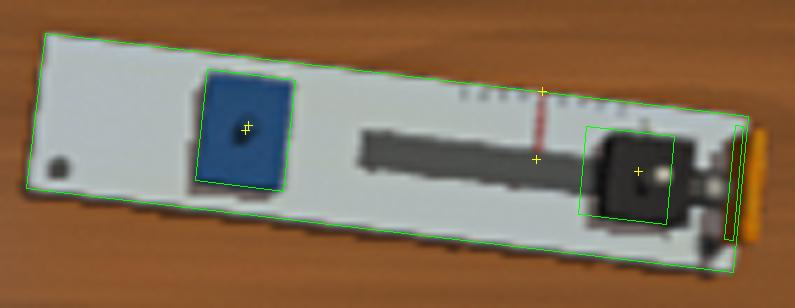

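View pics/o2.png

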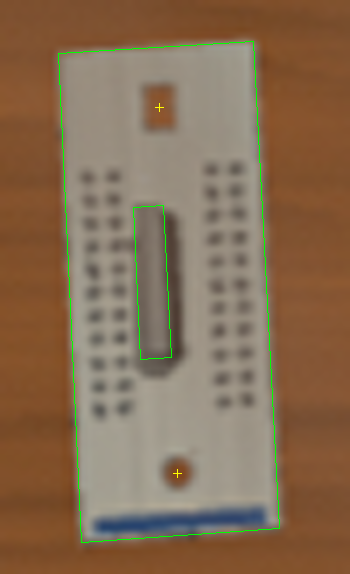

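```bash
cat >> h.py <<'E'
P=np.array([486.3,-126.58,-5.75])
def loc(w,p=P):
    a=np.deg2rad(p[2]);w=np.array(w,float).reshape(-1,3);d=w[:,:2]-p[:2]
    return np.c_[np.cos(a)*d[:,0]+np.sin(a)*d[:,1],-np.sin(a)*d[:,0]+np.cos(a)*d[:,1]]
def slide_s(im,s0,name=None):
    segs=[([40,0,0],)]
    out=[]
    # pointer and slide y-edges: profile of gray along local y, averaged over x
    def prof(xs,ys,z,ch):
        X,Y=np.meshgrid(xs,ys); L=np.c_[X.ravel(),Y.ravel(),np.full(X.size,z)]
        u=proj('top',T2(P,L)); return map_coordinates(im[:,:,ch].astype(float),[u[:,1],u[:,0]],order=3).reshape(X.shape).mean(1)
    y=np.arange(s0-40,s0+45,0.25)
    # slide +y top edge (black->bright bar), outside the groove
    for xs in (np.arange(11,19,1.),np.arange(-19,-11,1.)):
        g=np.gradient(gaussian_filter(prof(xs,y,45,0),2)); m=(abs(y-(s0+22))<9); i=np.argmax(np.where(m,g,-9)); out.append(y[i]-22)
    return out
E
python3 - <<'E'
from h import *
im=cv2.imread('pics/t0.png')[:,:,::-1]
print(slide_s(im,-125))
x0,y0=240,170
for c in [(645,127),(645,120)]:
    print('pointer',loc(onz('top',[[ (c[0]+.5)/5.6-.5+x0,(c[1]+.5)/5.6-.5+y0]],21)))
s=-126
overlay(im,'top',[poly(P,-22,22,s-22,s+22,45),T2(P,[[0,s,70]]),T2(P,[[30,s,21]]),T2(P,[[26,s,21]]),poly(P,-28,28,s-49,s-45,70),poly(P,-28,28,s-49,s-45,24)],(300,382,180,225),9,'o1.png')
E
```

```text
[np.float64(-125.0), np.float64(-125.25)]
pointer [[  27.92080426 -128.42869946]]
pointer [[  31.48109855 -128.08998868]]
```

View pics/o1.png

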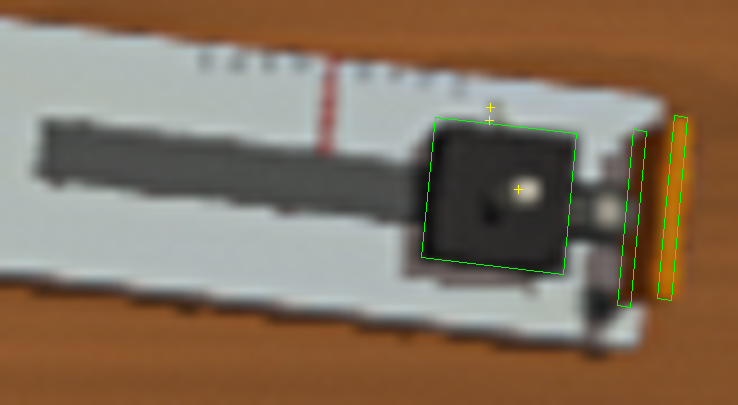

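Run:
```python
from h import *
np.set_printoptions(precision=3,suppress=True)
from scipy.spatial.transform import Rotation as Ro
o=monitor.get_obs();print(o['ee_pos'],o['orientation'],o['qpos'],o['ft_force'],o['width'])
R=Ro.from_rotvec(o['orientation']).as_matrix();print(R)
for y in(-177,-190.5,-215,-225): print(y,T2(P,[[0,y,35]]))
print(T2(P,[[0,1,0]])[0,:2]-P[:2])
```

```text
[ 225.886 -582.73   222.662] [-3.088 -0.577  0.   ] [-1.22   0.423  1.63  -0.     1.089 -0.019] [ 0.262  0.156 -0.748] 87.8592212794273
[[ 0.932  0.361 -0.   ]
 [ 0.361 -0.932  0.   ]
 [-0.    -0.    -1.   ]]
-177 [[ 468.567 -302.689   35.   ]]
-190.5 [[ 467.214 -316.122   35.   ]]
-215 [[ 464.76  -340.498   35.   ]]
-225 [[ 463.758 -350.448   35.   ]]
[0.1   0.995]
```

Emit:
{"name": "carry_out", "arguments": {"targets": [[[0,0,6.3],[24,24,0],0],[[0,0,12.6],[48,48,0],0],[[0,0,18.9],[72,73,0],0],[[0,0,25.2],[96,97,0],0],[[0,0,31.5],[120,121,0],0],[[0,0,37.8],[143,145,0],0],[[0,0,44.1],[167,169,0],0],[[0,0,50.4],[191,194,0],0],[[0,0,56.7],[215,218,0],0],[[0,0,63],[239,242,0],0]]}}

```text
t: 2.23
ee_pos: [465.9, -339.4, 222.9]
orientation: [2.325, 2.112, 0.0]
ft_force: [0.3, -0.4, 1.0]
width: 24.9
```

Emit:
{"name": "carry_out", "arguments": {"targets": [[[0,0,0],[0,0,-30],0],[[0,0,0],[0,0,-60],0],[[0,0,0],[0,0,-90],0],[[0,0,0],[0,0,-120],0],[[0,0,0],[0,0,-150],0],[[0,0,0],[0,0,-175],0],[[0,0,0],[0,0,-187],0],[[0,0,0],[0,0,-187],0],[[0,0,0],[0,0,-187],0]]}}

```text
t: 2.98
ee_pos: [465.0, -340.8, 35.8]
orientation: [-2.331, -2.106, 0.0]
ft_force: [-0.2, 0.6, 0.2]
width: 0.6
```

Run:
```python
from h import *
np.set_printoptions(precision=3,suppress=True)
o=monitor.get_obs();print(o['t'],o['ee_pos'],o['orientation'],o['ft_force'],o['width'],loc(o['ee_pos']))
save('top','t1.png');im=save('side','s1.png')
```

```text
2.9833 [ 465.023 -340.833   35.795] [-2.331 -2.106  0.   ] [-0.201  0.601  0.226] 0.5594705807613368 [[   0.295 -215.307]]
```

View pics/t1.png

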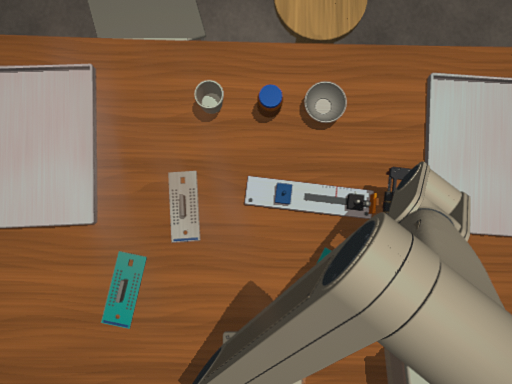

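View pics/s1.png

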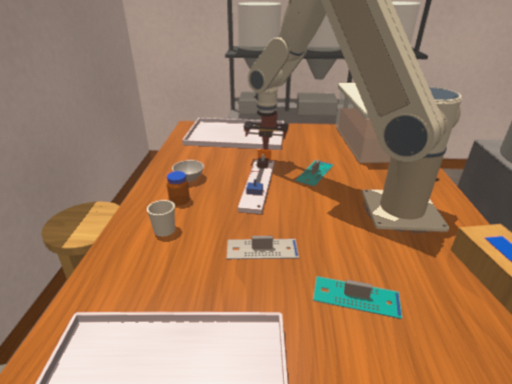

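Emit:
{"name": "carry_out", "arguments": {"targets": [[[0,0,0],[1,10,0],0],[[0,0,0],[2,20,0],0],[[0,0,0],[2.5,25,0],0],[[0,0,0],[3,30,0],0],[[0,0,0],[3.5,35,0],0],[[0,0,0],[4,40,0],0],[[0,0,0],[4.5,45,0],0],[[0,0,0],[5,50,0],0],[[0,0,0],[5.5,55,0],0],[[0,0,0],[5.5,55,0],0]]}}

```text
t: 3.92
ee_pos: [470.7, -286.1, 36.4]
orientation: [2.328, 2.106, -0.001]
ft_force: [-3.1, -6.9, 2.5]
width: 0.6
```

```bash
cat > b.py <<'E'
from h import *
import sys
np.set_printoptions(precision=3,suppress=True)
o=monitor.get_obs();print(o['t'],o['ee_pos'],o['ft_force'],loc(o['ee_pos']))
im=save('top',sys.argv[1]+'t.png');s=float(sys.argv[2])
overlay(im,'top',[poly(P,-22,22,s-22,s+22,45),T2(P,[[0,s,70]]),T2(P,[[30,s,21]]),T2(P,[[26,s,21]]),poly(P,-28,28,s-49,s-45,70)],(300,382,180,225),9,sys.argv[1]+'.png')
E
python3 b.py p1 -107
```

```text
3.9167 [ 470.71  -286.109   36.426] [-3.06  -6.864  2.548] [[   0.471 -160.288]]
```

View pics/p1.png

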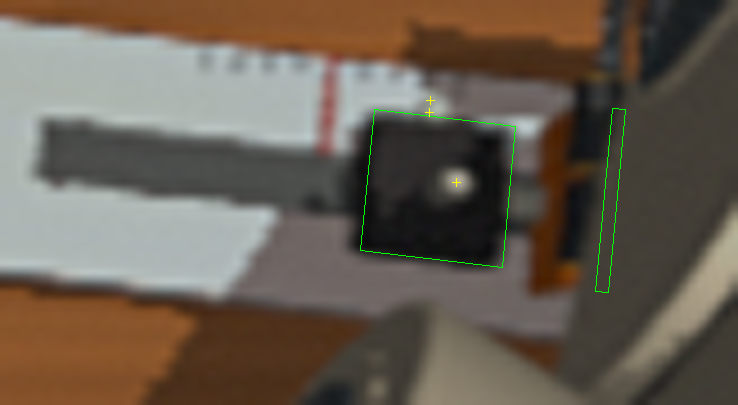

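Emit:
{"name": "carry_out", "arguments": {"targets": [[[0,0,0],[0.5,4,0],0],[[0,0,0],[0.8,8,0],0],[[0,0,0],[1.2,12,0],0],[[0,0,0],[1.6,16,0],0],[[0,0,0],[2,20,0],0],[[0,0,0],[2.3,23,0],0],[[0,0,0],[2.3,23,0],0],[[0,0,0],[2.3,23,0],0]]}}

```text
t: 4.63
ee_pos: [473.0, -263.5, 36.4]
orientation: [2.328, 2.106, -0.001]
ft_force: [-3.3, -7.2, 4.7]
width: 0.7
```

```bash
python3 b.py p2 -84
```

```text
4.6333 [ 473.028 -263.518   36.425] [-3.328 -7.229  4.684] [[   0.515 -137.579]]
```

View pics/p2.png

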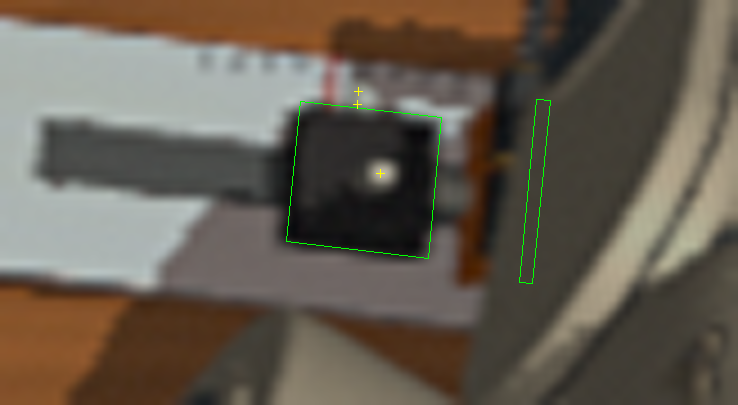

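Emit:
{"name": "carry_out", "arguments": {"targets": [[[0,0,0],[-1,-10,0],0],[[0,0,0],[-3,-30,0],0],[[0,0,0],[-6,-60,0],0],[[0,0,0],[-8,-80,40],0],[[0,0,0],[-11,-110,80],0],[[0,0,0],[-11,-110,80],0]]}}

```text
t: 5.18
ee_pos: [463.7, -377.3, 120.2]
orientation: [2.327, 2.099, 0.001]
ft_force: [0.3, -0.7, 0.5]
width: 0.6
```

```bash
python3 b.py p3 -84
python3 - <<'E'
from h import *
np.set_printoptions(precision=1,suppress=True)
im=save('side','p3s.png')
cv2.imwrite('pics/p3sc.png',cv2.resize(im[150:200,230:285,::-1],None,fx=11,fy=11,interpolation=cv2.INTER_CUBIC))
for c in('top','side'):
  for i in range(2):
    for q in ['pointer','mark','slide_pin','blue_pin']:
        print(c,q,[(c2w(c,r['point']),loc(c2w(c,r['point'])),round(r['confidence'],2)) for r in place_of(q,c)[:1]])
    im=vision.get_image(c)
E
```

```text
5.1833 [ 463.666 -377.335  120.171] [ 0.35  -0.691  0.489] [[   2.603 -251.761]]
top pointer [(array([ 507.8, -214.8,   22.3]), array([[ 30.2, -85.6]]), 0.96)]
top mark [(array([ 511. , -199.7,   18.8]), array([[ 32. , -70.3]]), 0.87)]
top slide_pin [(array([ 479.1, -209.6,   70.3]), array([[  1.2, -83.3]]), 0.91)]
top blue_pin [(array([494. , -54.7,  71.3]), array([[ 0.5, 72.3]]), 0.83)]
top pointer [(array([ 507.3, -215.8,   16.2]), array([[ 29.8, -86.7]]), 0.83)]
top mark [(array([ 511.7, -203.9,   14.9]), array([[ 33. , -74.4]]), 0.95)]
top slide_pin [(array([ 476.1, -214.1,   70.9]), array([[ -1.3, -88.1]]), 0.97)]
top blue_pin [(array([493.4, -56.5,  71.4]), array([[ 0. , 70.4]]), 0.79)]
side pointer [(array([ 505.9, -210.1,   19.3]), array([[ 27.9, -81.1]]), 0.6)]
side mark [(array([ 507.6, -205. ,   17. ]), array([[ 29. , -75.9]]), 0.65)]
side slide_pin [(array([ 478.9, -207.3,   68.4]), array([[  0.7, -81. ]]), 0.61)]
side blue_pin [(array([492.1, -52.5,  70.3]), array([[-1.6, 74.3]]), 0.86)]
side pointer [(array([531.7, 238. ,  -0.9]), array([[  8.7, 367.3]]), 0.73)]
side mark []
side slide_pin [(array([ 473.9, -261.1,   49.7]), array([[   1.1, -135.1]]), 0.69)]
side blue_pin [(array([495.1, -50.4,  69.4]), array([[ 1.1, 76.7]]), 0.84)]
```

View pics/p3.png

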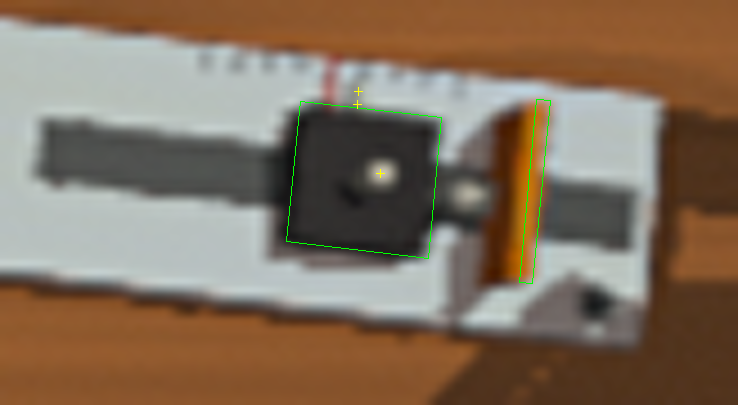

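View pics/p3sc.png

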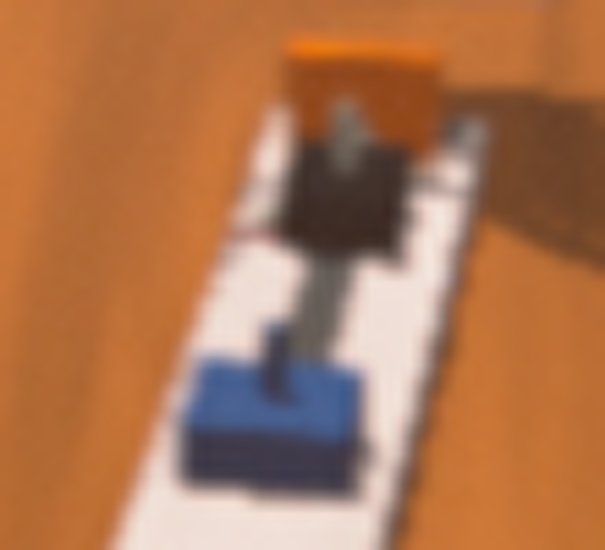

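```bash
cat >> h.py <<'E'
def edges(im,s0):
    def prof(xs,ys,z,ch):
        X,Y=np.meshgrid(xs,ys); L=np.c_[X.ravel(),Y.ravel(),np.full(X.size,z)]
        u=proj('top',T2(P,L)); return map_coordinates(im[:,:,ch].astype(float),[u[:,1],u[:,0]],order=3).reshape(X.shape).mean(1)
    def half(xs,yc,z,ch,w=7):
        y=np.arange(yc-w,yc+w,.1); v=prof(xs,y,z,ch); m=(v.max()+v.min())/2
        i=np.where(np.diff(np.sign(v-m)))[0]; j=i[np.argmin(abs(y[i]-yc))]; return round(y[j]+.1*(m-v[j])/(v[j+1]-v[j]),2), round(v.min()),round(v.max())
    for xs in (np.arange(12,20,.5),np.arange(-20,-11,.5)):
        print('post -y edge(53)',half(xs,53,45,0),'slide -y edge -> s',half(xs,s0-22,45,0)[0]+22)
    # red line centre
    y=np.arange(-82,-68,.1); r=prof(np.arange(28,38,.5),y,20,0)-prof(np.arange(28,38,.5),y,20,1); r=r-np.median(r); r=np.clip(r-r.max()*.2,0,None); print('red',(r*y).sum()/r.sum(),r.max())
    # pin tip centroid
    c=proj('top',T2(P,[[0,s0,70]]))[0]; X,Y=np.meshgrid(np.arange(c[0]-3,c[0]+3,.1),np.arange(c[1]-3,c[1]+3,.1))
    v=map_coordinates(im.astype(float).mean(2),[Y,X],order=3); w=np.clip(v-(v.max()*.55),0,None)
    uv=[(w*X).sum()/w.sum(),(w*Y).sum()/w.sum()]; print('slide pin loc',loc(onz('top',[uv],70)),v.max())
E
python3 - <<'E'
from h import *
for f,s in (('t0',-128),('p1t',-107),('p2t',-84),('p3t',-84)):
    print(f);edges(cv2.imread(f'pics/{f}.png')[:,:,::-1],s)
im=cv2.imread('pics/p3t.png')
cv2.imwrite('pics/z.png',cv2.resize(im[180:205,325:365],None,fx=18,fy=18,interpolation=cv2.INTER_CUBIC))
E
```

```text
t0
post -y edge(53) (np.float64(53.77), 32, 181) slide -y edge -> s -127.16
post -y edge(53) (np.float64(53.39), 31, 180) slide -y edge -> s -126.91
red -75.08029350024164 32.676636386319714
slide pin loc [[ 4.77115101e-02 -1.28514795e+02]] 187.4058849840351
p1t
post -y edge(53) (np.float64(53.76), 30, 178) slide -y edge -> s -105.03
post -y edge(53) (np.float64(53.4), 31, 177) slide -y edge -> s -106.25999999999999
red -75.08205107453881 32.3037373830695
slide pin loc [[   0.25457666 -107.26566254]] 167.47946514667765
p2t
post -y edge(53) (np.float64(53.72), 33, 176) slide -y edge -> s -82.92
post -y edge(53) (np.float64(53.44), 30, 176) slide -y edge -> s -83.63
red -75.14148705725556 29.699160148512373
slide pin loc [[ 7.36217810e-02 -8.44179246e+01]] 178.54896571521542
p3t
post -y edge(53) (np.float64(53.76), 33, 189) slide -y edge -> s -83.92
post -y edge(53) (np.float64(53.41), 33, 188) slide -y edge -> s -83.91
red -75.07941703334733 33.66523326438532
slide pin loc [[  0.08868081 -84.43702635]] 189.2104099601209
```

View pics/z.png

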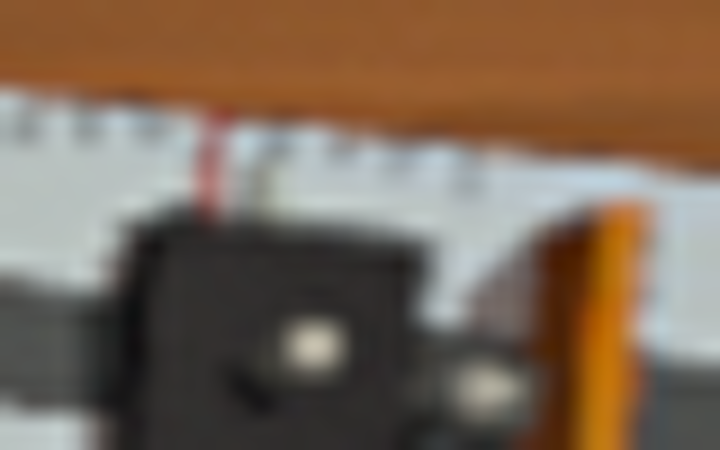

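Run:
```python
from h import *
o=[]
for f,s in (('t0',-128.5),('p1t',-107.3),('p2t',-84.4),('p3t',-84.4)):
    im=cv2.imread(f'pics/{f}.png'); c=proj('top',T2(P,[[30,s,21]]))[0]; x0,y0=int(c[0])-9,int(c[1])-7
    z=cv2.resize(im[y0:y0+14,x0:x0+19],None,fx=20,fy=20,interpolation=cv2.INTER_CUBIC)
    z=np.clip((z.astype(float)-60)*1.3,0,255).astype(np.uint8)
    for yy in (24,27,30,33):
        u=(proj('top',T2(P,[[yy,s,21]]))[0]-[x0,y0]+.5)*20; cv2.circle(z,tuple(int(v) for v in u),2,(0,255,0),-1)
    o.append(z)
cv2.imwrite('pics/z2.png',np.vstack([np.hstack(o[:2]),np.hstack(o[2:])]))
```

```text
(no output)
```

View pics/z2.png

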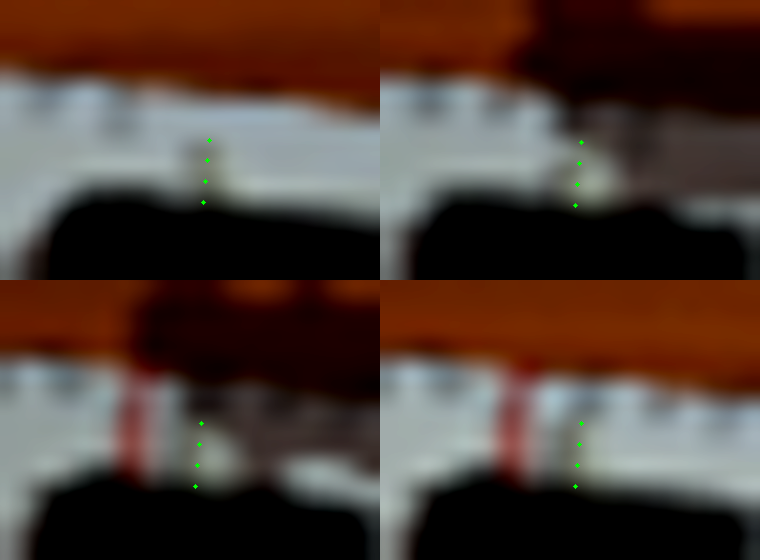

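Emit:
{"name": "carry_out", "arguments": {"targets": [[[0,0,0],[1,10,-40],0],[[0,0,0],[3,30,-80],0],[[0,0,0],[6,60,-80],0],[[0,0,0],[9,90,-80],0],[[0,0,0],[10,102,-80],0],[[0,0,0],[10.8,108,-80],0],[[0,0,0],[11.2,112,-80],0],[[0,0,0],[11.6,116,-80],0],[[0,0,0],[11.9,118.5,-80],0],[[0,0,0],[11.9,118.5,-80],0]]}}

```text
t: 7.12
ee_pos: [473.8, -255.9, 36.1]
orientation: [2.329, 2.105, -0.001]
ft_force: [-3.7, -6.5, -4.4]
width: 0.2
```

```bash
python3 b.py p4 -76;python3 -c "
from h import *
edges(cv2.imread('pics/p4t.png')[:,:,::-1],-76)"
```

```text
7.1167 [ 473.753 -255.922   36.093] [-3.67  -6.547 -4.382] [[   0.475 -129.949]]
post -y edge(53) (np.float64(53.77), 30, 175) slide -y edge -> s -75.49
post -y edge(53) (np.float64(53.4), 31, 175) slide -y edge -> s -76.37
red -75.3513240559125 11.48377247027749
slide pin loc [[-4.70234574e-03 -7.67609811e+01]] 165.22288362656815
```

View pics/p4.png

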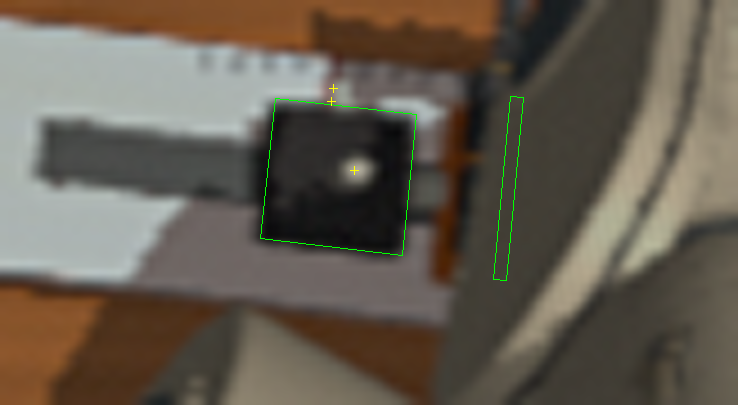

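Emit:
{"name": "carry_out", "arguments": {"targets": [[[0,0,0],[0.1,1,0],0],[[0,0,0],[0.2,1.7,0],0],[[0,0,0],[0.2,1.7,0],0],[[0,0,0],[0.2,1.7,0],0],[[0,0,0],[-3,-30,0],0],[[0,0,0],[-6,-60,0],0],[[0,0,0],[-9,-90,40],0],[[0,0,0],[-11,-110,80],0],[[0,0,0],[-11,-110,80],0],[[0,0,0],[-11,-110,80],0]]}}

```text
t: 8.0
ee_pos: [464.7, -368.5, 119.9]
orientation: [2.327, 2.097, 0.002]
ft_force: [1.3, -0.5, 0.5]
width: 0.5
```

```bash
python3 b.py p5 -75;python3 -c "
from h import *
edges(cv2.imread('pics/p5t.png')[:,:,::-1],-75)
np.set_printoptions(precision=1,suppress=True)
im=save('side','p5s.png')
for q in ['pointer','mark','slide_pin','blue_pin']:
    for c in ('top','side'):
        print(c,q,[(loc(c2w(c,r['point'])),round(r['confidence'],2)) for r in place_of(q,c)[:1]])
f,s='p5t',-75.2
o=[]
for f,s in (('p4t',-76.8),('p5t',-75.2)):
    im=cv2.imread(f'pics/{f}.png'); c=proj('top',T2(P,[[30,s,21]]))[0]; x0,y0=int(c[0])-9,int(c[1])-7
    z=cv2.resize(im[y0:y0+14,x0:x0+19],None,fx=20,fy=20,interpolation=cv2.INTER_CUBIC)
    z=np.clip((z.astype(float)-60)*1.3,0,255).astype(np.uint8)
    for yy in (24,27,30,33):
        u=(proj('top',T2(P,[[yy,s,21]]))[0]-[x0,y0]+.5)*20; cv2.circle(z,tuple(int(v) for v in u),2,(0,255,0),-1)
    o.append(z)
cv2.imwrite('pics/z3.png',np.hstack(o))
"
```

```text
8.0 [ 464.686 -368.452  119.902] [ 1.305 -0.52   0.481] [[   2.727 -242.821]]
post -y edge(53) (np.float64(53.79), 32, 189) slide -y edge -> s -75.61
post -y edge(53) (np.float64(53.4), 34, 187) slide -y edge -> s -75.34
red -74.73149019003407 21.533923427115315
slide pin loc [[  0.16814399 -76.13289601]] 180.62168803710148
top pointer [(array([[ 32.5, -78.8]]), 0.73)]
side pointer [(array([[ 26.6, -73.1]]), 0.57)]
top mark [(array([[ 29.7, -73.3]]), 0.7)]
side mark [(array([[ 30.1, -76.7]]), 0.97)]
top slide_pin [(array([[  1.8, -77.8]]), 0.56)]
side slide_pin [(array([[  3. , -73.2]]), 0.5)]
top blue_pin [(array([[ 0.9, 71.5]]), 0.92)]
side blue_pin [(array([[-0.9, 76.3]]), 0.94)]
```

View pics/p5.png

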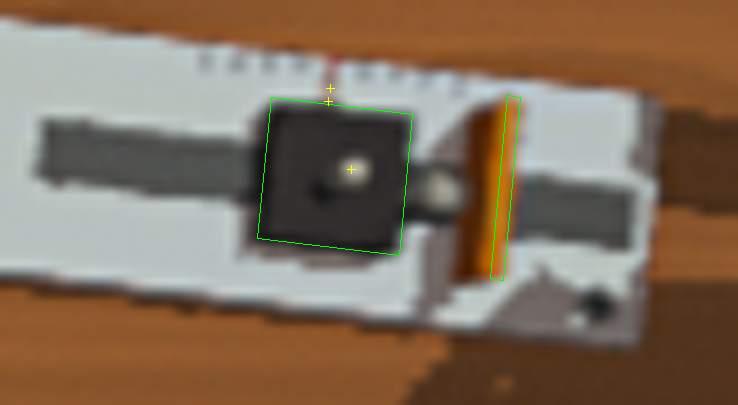

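View pics/z3.png

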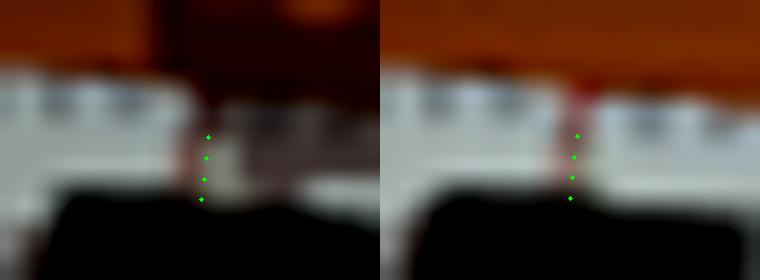

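Emit:
{"name": "carry_out", "arguments": {"targets": [[[0,0,0],[1,10,-40],0],[[0,0,0],[3,30,-80],0],[[0,0,0],[6,60,-80],0],[[0,0,0],[9,90,-80],0],[[0,0,0],[10,102,-80],0],[[0,0,0],[10.6,107,-80],0],[[0,0,0],[11,110,-80],0],[[0,0,0],[11.2,111.7,-80],0],[[0,0,0],[11.2,111.7,-80],0],[[0,0,0],[11.2,111.7,-80],0]]}}

```text
t: 9.33
ee_pos: [473.9, -254.3, 36.0]
orientation: [2.329, 2.106, -0.001]
ft_force: [-3.6, -7.6, -4.3]
width: 0.4
```

```bash
python3 b.py p6 -75;python3 -c "
from h import *
edges(cv2.imread('pics/p6t.png')[:,:,::-1],-75)"
```

```text
9.3333 [ 473.941 -254.349   35.976] [-3.605 -7.569 -4.29 ] [[   0.504 -128.364]]
post -y edge(53) (np.float64(53.75), 31, 177) slide -y edge -> s -73.32
post -y edge(53) (np.float64(53.41), 31, 175) slide -y edge -> s -73.87
red -77.21332074911827 1.9357570596157416
slide pin loc [[ -0.09520495 -75.45609309]] 162.17031486937114
```

Emit:
{"name": "carry_out", "arguments": {"targets": [[[0,0,0],[-3,-30,0],60],[[0,0,0],[-6,-60,0],60],[[0,0,0],[-9,-90,40],60],[[0,0,0],[-11,-110,80],60],[[0,0,0],[-11,-110,120],60],[[0,0,0],[-11,-110,120],60]]}}

```text
t: 9.88
ee_pos: [465.7, -367.6, 162.9]
orientation: [2.325, 2.095, 0.003]
ft_force: [0.0, -0.7, 1.3]
width: 36.9
```

```bash
python3 b.py p7 -75;python3 -c "
from h import *
edges(cv2.imread('pics/p7t.png')[:,:,::-1],-75)
o=[]
im=save('side','p7s.png')
for f,s in (('p5t',-76),('p7t',-75.)):
    im=cv2.imread(f'pics/{f}.png'); c=proj('top',T2(P,[[30,s,21]]))[0]; x0,y0=int(c[0])-9,int(c[1])-7
    z=cv2.resize(im[y0:y0+14,x0:x0+19],None,fx=20,fy=20,interpolation=cv2.INTER_CUBIC)
    z=np.clip((z.astype(float)-60)*1.3,0,255).astype(np.uint8)
    o.append(z)
im=cv2.imread('pics/p7s.png')
cv2.imwrite('pics/z3.png',np.hstack(o))
cv2.imwrite('pics/z4.png',cv2.resize(im[150:200,230:285],None,fx=11,fy=11,interpolation=cv2.INTER_CUBIC))
"
```

```text
9.8833 [ 465.651 -367.622  162.851] [ 0.017 -0.671  1.277] [[   3.604 -241.898]]
post -y edge(53) (np.float64(53.73), 34, 190) slide -y edge -> s -74.1
post -y edge(53) (np.float64(53.41), 33, 189) slide -y edge -> s -73.92
red -74.97202021038565 15.90642941922946
slide pin loc [[ -0.09412575 -75.45091769]] 172.50049636346716
```

View pics/z3.png

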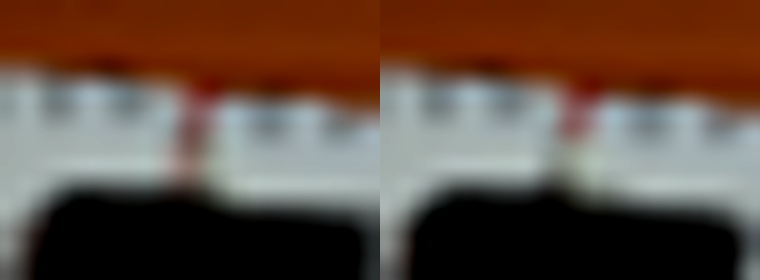

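View pics/z4.png

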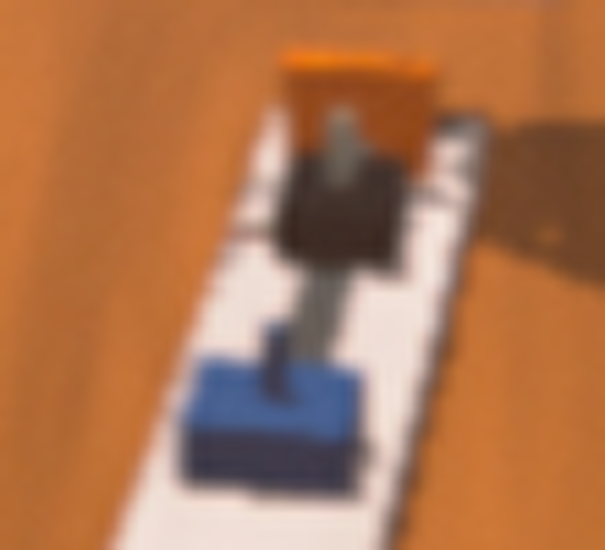

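Emit:
{"name": "carry_out", "arguments": {"targets": [[[0,0,6.3],[0,37,0],50],[[0,0,12.6],[0,74,0],50],[[0,0,18.9],[0,111,0],50],[[0,0,25.2],[0,148,0],50],[[0,0,31.5],[0,185,0],50],[[0,0,37.8],[0,222,0],50],[[0,0,44.1],[0,259,0],50],[[0,0,50.4],[0,296,0],50],[[0,0,56.7],[0,333,0],50],[[0,0,63],[0,370,0],50]]}}

```text
t: 10.82
ee_pos: [461.4, 9.3, 154.4]
orientation: [-0.878, -3.014, 0.001]
ft_force: [-0.2, 0.5, 0.1]
width: 49.8
```

Emit:
{"name": "carry_out", "arguments": {"targets": [[[0,0,6.3],[0,37,0],50],[[0,0,12.6],[0,74,0],50],[[0,0,18.9],[0,111,0],50],[[0,0,25.2],[0,148,0],50],[[0,0,31.5],[0,185,0],50],[[0,0,37.5],[-7,224,0],50],[[0,0,37.5],[-7,224,0],50],[[0,0,37.5],[-7,224,0],50],[[0,0,37.5],[-7,224,0],50]]}}

```text
t: 11.57
ee_pos: [454.8, 230.9, 154.5]
orientation: [0.128, -3.137, 0.002]
ft_force: [0.3, -0.2, -0.8]
width: 50.1
```

Run:
```python
from h import *
from scipy.spatial.transform import Rotation as Ro
np.set_printoptions(precision=2,suppress=True)
o=monitor.get_obs();R=Ro.from_rotvec(o['orientation']).as_matrix()
print(o['t'],o['ee_pos'],np.rad2deg(np.arctan2(R[1,0],R[0,0])),R[:,2],o['qpos'],o['width'])
im=save('top','g0.png');edges(im,-75);save('side','g0s.png')
```

```text
11.5667 [454.78 230.89 154.48] -175.31434707082562 [-0. -0. -1.] [ 0.45  0.35  1.93 -0.    0.86 -1.21] 50.05370105865627
post -y edge(53) (np.float64(53.76), 30, 177) slide -y edge -> s -74.08
post -y edge(53) (np.float64(53.44), 29, 176) slide -y edge -> s -73.95
red -74.9174051928143 14.576158425272855
slide pin loc [[ -0.09 -75.46]] 160.785840964856
```

View pics/g0.png

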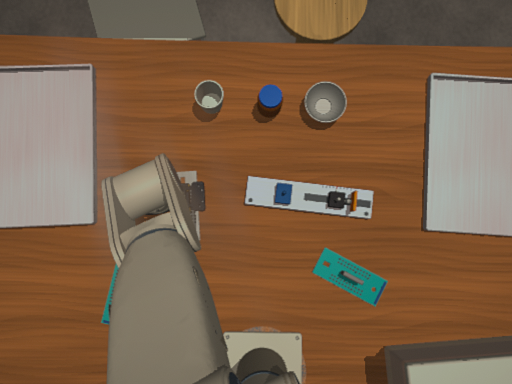

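Emit:
{"name": "carry_out", "arguments": {"targets": [[[0,0,0],[0.4,-0.7,-35],50],[[0,0,0],[0.4,-0.7,-70],50],[[0,0,0],[0.4,-0.7,-100],50],[[0,0,0],[0.4,-0.7,-125],50],[[0,0,0],[0.4,-0.7,-138],50],[[0,0,0],[0.4,-0.7,-142.5],50],[[0,0,0],[0.4,-0.7,-142.5],50],[[0,0,0],[0.4,-0.7,-142.5],50]]}}

```text
t: 12.33
ee_pos: [456.7, 230.1, 13.6]
orientation: [-0.126, 3.139, 0.0]
ft_force: [0.8, -0.1, -0.2]
width: 50.0
```

Run:
```python
from h import *
np.set_printoptions(precision=2,suppress=True)
o=monitor.get_obs();print(o['t'],o['ee_pos'],o['ft_force'],o['width'])
im=save('side','g1s.png')
cv2.imwrite('pics/g1sc.png',cv2.resize(im[170:280,200:320,::-1],None,fx=5,fy=5,interpolation=cv2.INTER_CUBIC))
```

```text
12.3333 [456.75 230.08  13.63] [ 0.76 -0.06 -0.17] 49.99144297799937
```

View pics/g1sc.png

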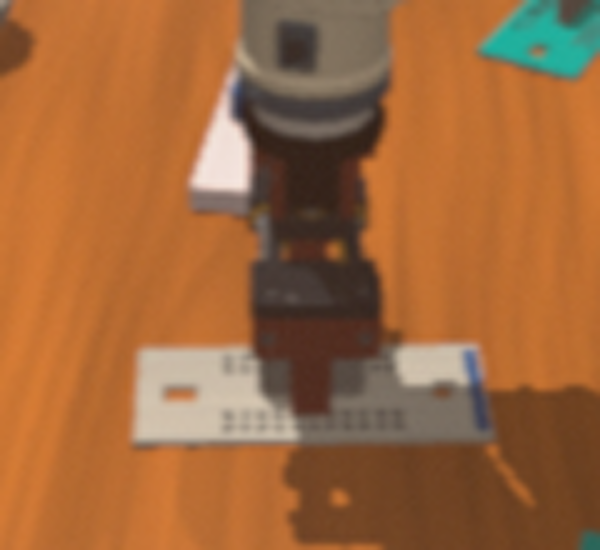

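Emit:
{"name": "carry_out", "arguments": {"targets": [[[0,0,0],[0,0,0],0],[[0,0,0],[0,0,0],0],[[0,0,0],[0,0,0],0],[[0,0,0],[0,0,0],0],[[0,0,0],[0,0,0],0],[[0,0,0],[0,0,0],0],[[0,0,0],[0,0,0],0],[[0,0,0],[0,0,0],0]]}}

```text
t: 13.05
ee_pos: [456.2, 230.8, 13.3]
orientation: [-0.129, 3.139, -0.0]
ft_force: [-0.8, 0.7, 3.5]
width: 11.9
```

Emit:
{"name": "carry_out", "arguments": {"targets": [[[0,0,0],[0,0,10],0],[[0,0,0],[0,0,30],0],[[0,0,0],[0,0,60],0],[[0,0,0],[0,0,90],0],[[0,0,0],[0,0,120],0],[[0,0,0],[0,0,130],0],[[0,0,0],[0,0,130],0],[[0,0,0],[0,0,130],0],[[0,0,0],[0,0,130],0]]}}

```text
t: 13.8
ee_pos: [455.1, 230.2, 141.6]
orientation: [0.128, -3.136, 0.002]
ft_force: [-0.6, 0.3, -2.6]
width: 11.7
```

Run:
```python
from h import *
from scipy.spatial.transform import Rotation as Ro
np.set_printoptions(precision=2,suppress=True)
o=monitor.get_obs();R=Ro.from_rotvec(o['orientation']).as_matrix()
print(o['t'],o['ee_pos'],np.rad2deg(np.arctan2(R[1,0],R[0,0])),R[:,2],o['ft_force'],o['moment'],o['width'])
save('top','l1.png');save('side','l1s.png')
```

```text
13.8 [455.06 230.22 141.63] -175.31593870686848 [-0. -0. -1.] [-0.61  0.3  -2.59] [ 0.07 -0.16  0.01] 11.68642944576275
```

View pics/l1.png

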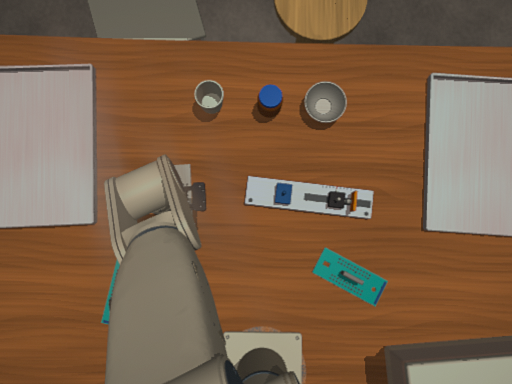

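View pics/l1s.png

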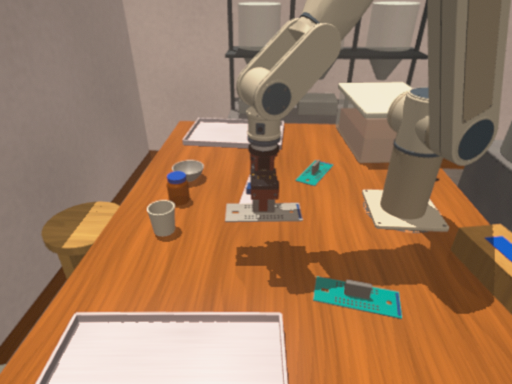

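Emit:
{"name": "carry_out", "arguments": {"targets": [[[0,0,-6.3],[2,-22,0],0],[[0,0,-12.6],[4,-44,0],0],[[0,0,-18.9],[6,-66,0],0],[[0,0,-25.2],[8,-88,0],0],[[0,0,-31.5],[10,-110,0],0],[[0,0,-37.8],[12,-132,0],0],[[0,0,-44.1],[14,-154,0],0],[[0,0,-50.4],[16,-176,0],0],[[0,0,-56.7],[18,-198,0],0],[[0,0,-63],[20,-220,0],0]]}}

```text
t: 14.73
ee_pos: [475.4, 9.7, 141.8]
orientation: [-1.537, -2.737, 0.002]
ft_force: [0.4, 0.2, -1.2]
width: 11.8
```

Emit:
{"name": "carry_out", "arguments": {"targets": [[[0,0,-6.3],[2,-22,0],0],[[0,0,-12.6],[4,-44,0],0],[[0,0,-18.9],[6,-66,0],0],[[0,0,-25.2],[8,-88,0],0],[[0,0,-31.5],[10,-115,0],0],[[0,0,-37.5],[11,-137,0],0],[[0,0,-37.5],[11,-137,0],0],[[0,0,-37.5],[11,-137,0],0],[[0,0,-37.5],[11,-137,0],0]]}}

```text
t: 15.48
ee_pos: [486.3, -125.8, 142.1]
orientation: [-2.328, -2.106, 0.002]
ft_force: [-0.4, 1.1, -1.9]
width: 12.0
```

```bash
cat > c.py <<'E'
from h import *
import sys
from scipy.spatial.transform import Rotation as Ro
np.set_printoptions(precision=2,suppress=True)
o=monitor.get_obs();R=Ro.from_rotvec(o['orientation']).as_matrix()
print(o['t'],o['ee_pos'],'psi',np.rad2deg(np.arctan2(R[1,0],R[0,0])),R[:,2],o['ft_force'],o['width'],'loc',loc(o['ee_pos']))
n=sys.argv[1]
a=save('top',n+'.png');b=save('side',n+'s.png')
cv2.imwrite(f'pics/{n}c.png',np.hstack([cv2.resize(a[140:240,220:390,::-1],None,fx=4,fy=4,interpolation=cv2.INTER_CUBIC)]))
cv2.imwrite(f'pics/{n}sc.png',np.hstack([cv2.resize(b[110:220,210:320,::-1],None,fx=5,fy=5,interpolation=cv2.INTER_CUBIC)]))
E
python3 c.py m1
```

```text
15.4833 [ 486.33 -125.77  142.07] psi 84.24485014618934 [-0.  0. -1.] [-0.36  1.07 -1.88] 11.996790628091185 loc [[-0.05  0.81]]
```

View pics/m1c.png

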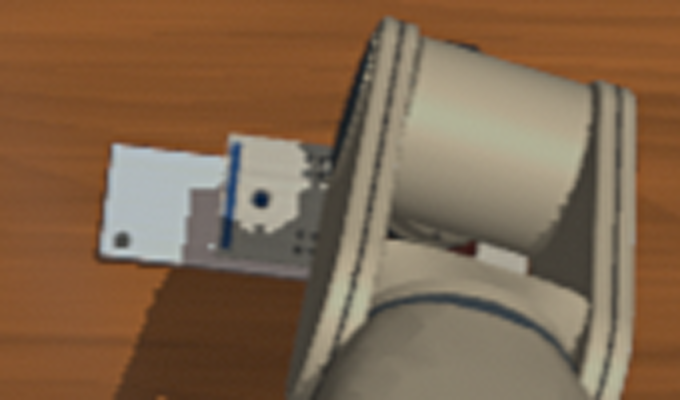

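View pics/m1sc.png

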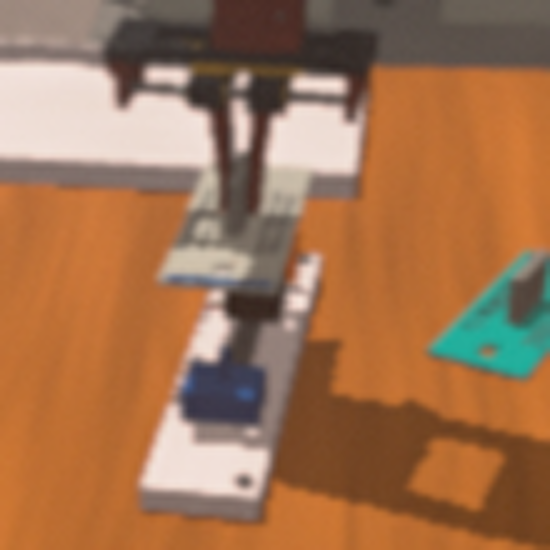

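```bash
cat >> h.py <<'E'
def hole_top(im,z,guess=(0,75)):
    g=gaussian_filter(im.astype(float).mean(2),0.3)
    c=proj('top',T2(P,[[guess[0],guess[1],z]]))[0]
    X,Y=np.meshgrid(np.arange(c[0]-5,c[0]+5,.1),np.arange(c[1]-5,c[1]+5,.1))
    v=map_coordinates(g,[Y,X],order=3); lo=v.min(); m=(lo+np.percentile(v,85))/2
    n,lab,st,cen=cv2.connectedComponentsWithStats((v<m).astype(np.uint8))
    k=1+np.argmax([st[i,4]*np.exp(-np.hypot(*(cen[i]-50))/20) for i in range(1,n)])
    uv=[X[0,0]+cen[k][0]*.1,Y[0,0]+cen[k][1]*.1]
    return np.array(uv),st[k,4]*.01,loc(onz('top',[uv],z))[0]
ENDSEG=lambda z:[([-40,60,z],[-40,100,z],1,[0,60,z]),([-40,100,z],[40,100,z],1,[0,60,z]),([40,75,z],[40,100,z],1,[0,60,z])]
E
python3 - <<'E'
from h import *
np.set_printoptions(precision=2,suppress=True)
im=cv2.imread('pics/m1.png')[:,:,::-1]
z=132.5
print(hole_top(im,z),hole_top(im,z-4))
overlay(im,'top',[poly(P,-40,40,-100,100,z),T2(P,[[0,75,z]]),T2(P,[[0,75,z-4]]),poly(P,-40,40,-180,180,20)],(230,310,160,215),9,'m1o.png')
b=cv2.imread('pics/m1s.png')[:,:,::-1]
overlay(b,'side',[poly(P,-40,40,-100,100,z),poly(P,-6,6,-30,30,z+42),T2(P,[[0,75,z]]),poly(P,-40,40,-180,180,20),T2(P,[[0,75,70]])],(230,300,130,220),7,'m1so.png')
E
```

```text
(array([284.78, 189.39]), np.float64(14.08), array([ 0.16, 77.49])) (array([284.78, 189.39]), np.float64(14.16), array([ 0.62, 77.24]))
```

View pics/m1o.png

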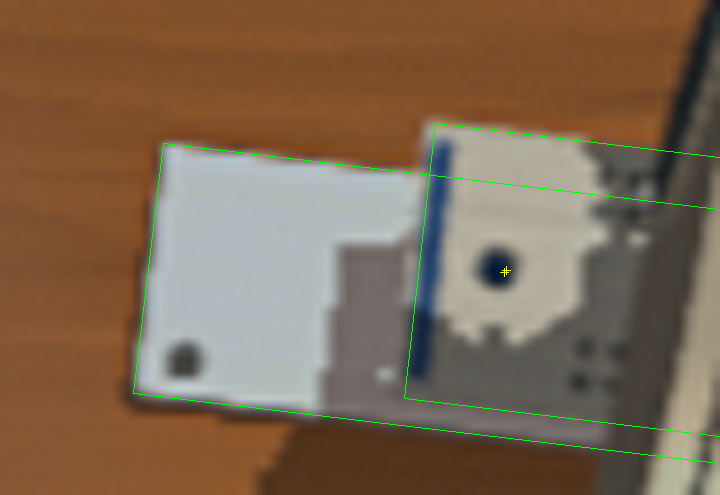

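View pics/m1so.png

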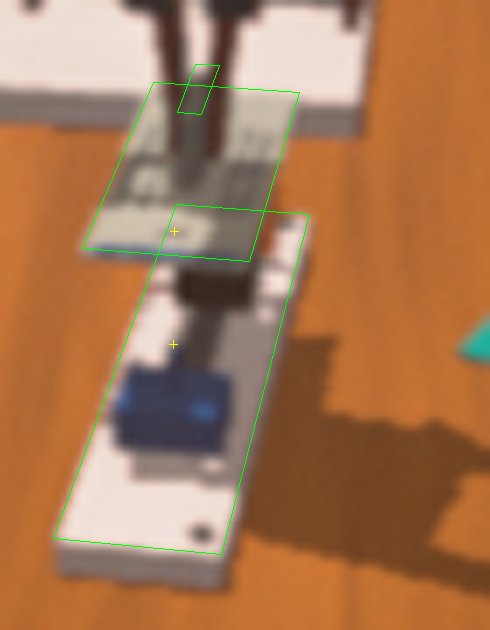

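Emit:
{"name": "carry_out", "arguments": {"targets": [[[0,0,0],[-0.2,-1.8,-12],0],[[0,0,0],[-0.2,-1.8,-24],0],[[0,0,0],[-0.2,-1.8,-36],0],[[0,0,0],[-0.2,-1.8,-44],0],[[0,0,0],[-0.2,-1.8,-48],0],[[0,0,0],[-0.2,-1.8,-48],0],[[0,0,0],[-0.2,-1.8,-48],0],[[0,0,0],[-0.2,-1.8,-48],0]]}}

```text
t: 16.25
ee_pos: [487.5, -128.0, 95.7]
orientation: [2.33, 2.106, 0.001]
ft_force: [0.0, -0.1, -2.0]
width: 11.7
```

```bash
python3 c.py m2
cat > d.py <<'E'
from h import *
import sys
np.set_printoptions(precision=2,suppress=True)
n=sys.argv[1];z=float(sys.argv[2])
im=cv2.imread(f'pics/{n}.png')[:,:,::-1]
print(hole_top(im,z),hole_top(im,z-4))
overlay(im,'top',[poly(P,-40,40,-100,100,z),T2(P,[[0,75,z]]),T2(P,[[0,75,z-4]]),poly(P,-40,40,-180,180,20)],(230,310,160,215),9,n+'o.png')
b=cv2.imread(f'pics/{n}s.png')[:,:,::-1]
overlay(b,'side',[poly(P,-40,40,-100,100,z),poly(P,-6,6,-30,30,z+42),T2(P,[[0,75,z]]),T2(P,[[0,-75,z]]),T2(P,[[0,-75,70]]),poly(P,-40,40,-180,180,20),T2(P,[[0,75,70]])],(230,300,140,215),8,n+'so.png')
E
python3 d.py m2 84.5
```

```text
16.25 [ 487.46 -127.97   95.69] psi 84.21304402777442 [ 0. -0. -1.] [ 0.03 -0.06 -2.01] 11.675986898038753 loc [[ 1.29 -1.26]]
(array([284.33, 190.66]), np.float64(13.59), array([ 1.94, 75.27])) (array([284.33, 190.66]), np.float64(13.59), array([ 2.38, 75.02]))
```

View pics/m2o.png

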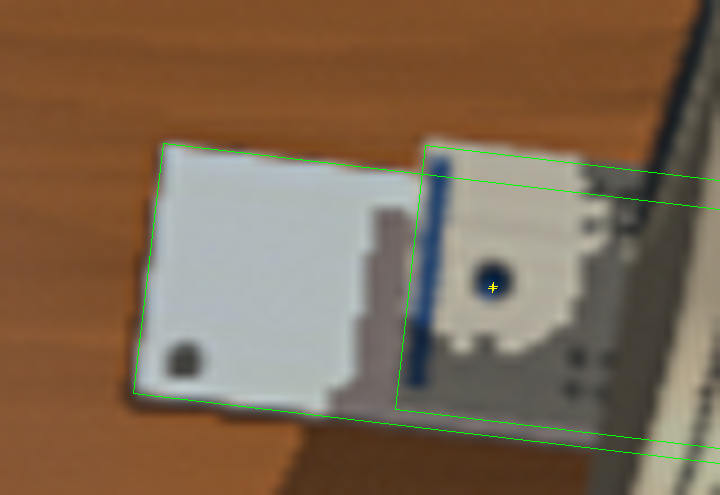

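View pics/m2so.png

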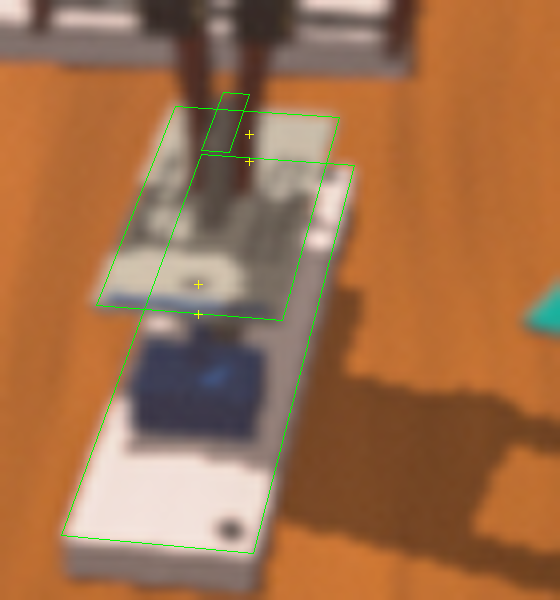

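Emit:
{"name": "carry_out", "arguments": {"targets": [[[0,0,0],[0,0,0],0],[[0,0,0],[0,0,0],0],[[0,0,0],[0,0,0],0],[[0,0,0],[0,0,0],0],[[0,0,0],[0,0,0],0]]}}

```text
t: 16.77
ee_pos: [487.0, -128.1, 95.2]
orientation: [2.331, 2.106, 0.0]
ft_force: [0.4, 0.9, -2.5]
width: 12.2
```

```bash
python3 c.py m3; python3 d.py m3 84.5
```

```text
16.7667 [ 487.01 -128.06   95.24] psi 84.17996600487979 [ 0. -0. -1.] [ 0.41  0.89 -2.52] 12.176067301158534 loc [[ 0.85 -1.4 ]]
(array([284.4 , 190.89]), np.float64(14.280000000000001), array([ 1.35, 75.01])) (array([284.41, 190.88]), np.float64(14.280000000000001), array([ 1.8 , 74.75]))
```

View pics/m3o.png

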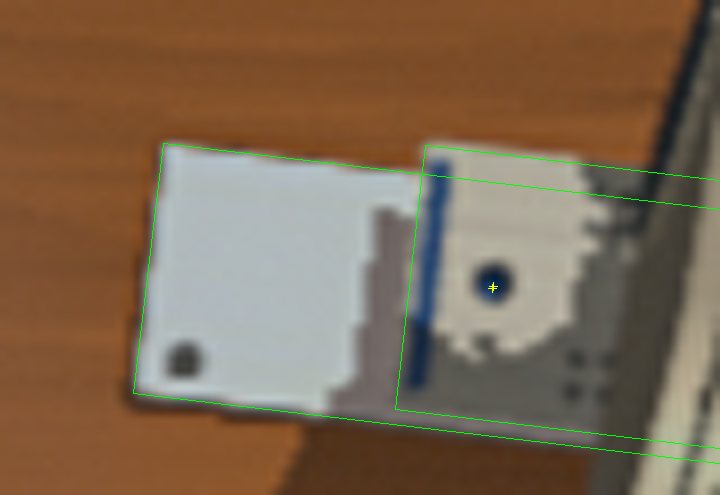

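View pics/m3so.png

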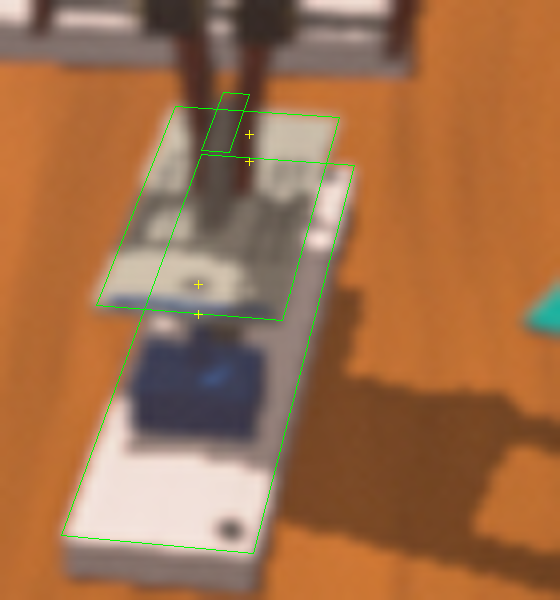

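Emit:
{"name": "carry_out", "arguments": {"targets": [[[0,0,0],[-0.7,0,-2],0],[[0,0,0],[-0.7,0,-5],0],[[0,0,0],[-0.7,0,-8],0],[[0,0,0],[-0.7,0,-11],0],[[0,0,0],[-0.7,0,-13],0],[[0,0,0],[-0.7,0,-15],0],[[0,0,0],[-0.7,0,-15],0],[[0,0,0],[-0.7,0,-15],0]]}}

```text
t: 17.53
ee_pos: [486.2, -128.0, 80.0]
orientation: [-2.331, -2.106, 0.0]
ft_force: [-1.3, 0.7, -2.3]
width: 12.0
```

```bash
python3 c.py m4; python3 d.py m4 71
```

```text
17.5333 [ 486.23 -128.     79.98] psi 84.18738915088306 [-0.  0. -1.] [-1.31  0.74 -2.28] 11.979560870098267 loc [[ 0.07 -1.42]]
(array([283.87, 191.77]), np.float64(15.05), array([ 0.24, 75.34])) (array([283.87, 191.76]), np.float64(14.99), array([ 0.67, 75.1 ]))
```

View pics/m4o.png

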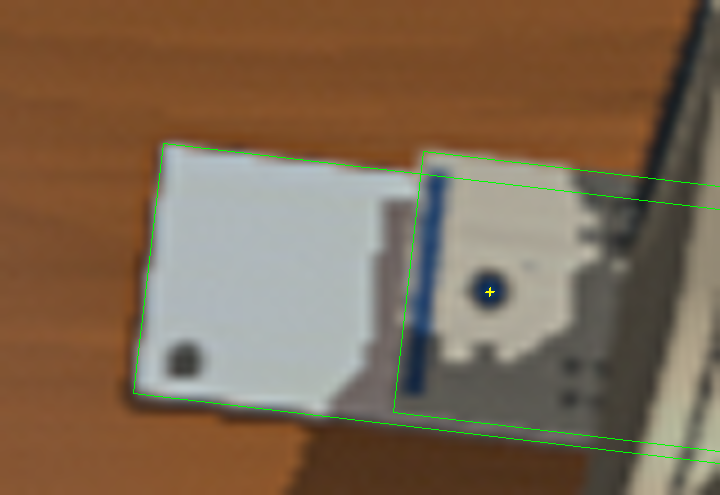

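View pics/m4so.png

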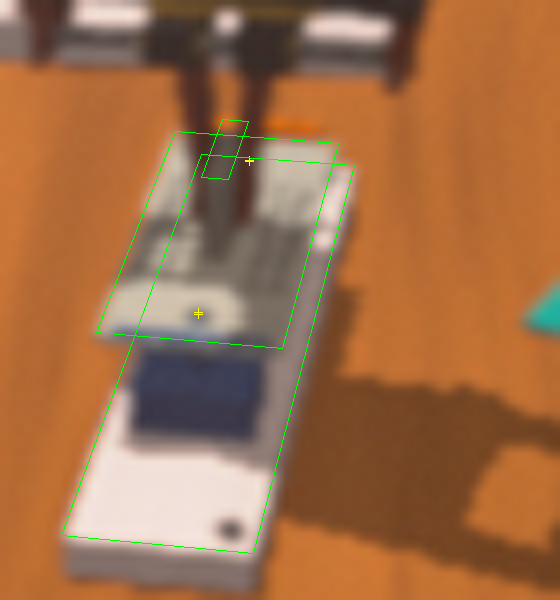

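Emit:
{"name": "carry_out", "arguments": {"targets": [[[0,0,0],[0,0,-3],0],[[0,0,0],[0,0,-6],0],[[0,0,0],[0,0,-9],0],[[0,0,0],[0,0,-12],0],[[0,0,0],[0,0,-15],0],[[0,0,0],[0,0,-17],0],[[0,0,0],[0,0,-19],0],[[0,0,0],[0,0,-19],0],[[0,0,0],[0,0,-19],0]]}}

```text
t: 18.38
ee_pos: [486.2, -128.0, 61.0]
orientation: [-2.331, -2.106, 0.0]
ft_force: [0.6, 0.2, -2.4]
width: 11.8
```

```bash
python3 c.py m5; python3 d.py m5 51.5
```

```text
18.3833 [ 486.21 -127.98   61.02] psi 84.18850072904003 [-0.  0. -1.] [ 0.58  0.15 -2.43] 11.75901962939172 loc [[ 0.05 -1.4 ]]
(array([283.28, 192.61]), np.float64(14.200000000000001), array([-0.24, 75.5 ])) (array([283.29, 192.61]), np.float64(14.17), array([ 0.18, 75.24]))
```

View pics/m5so.png

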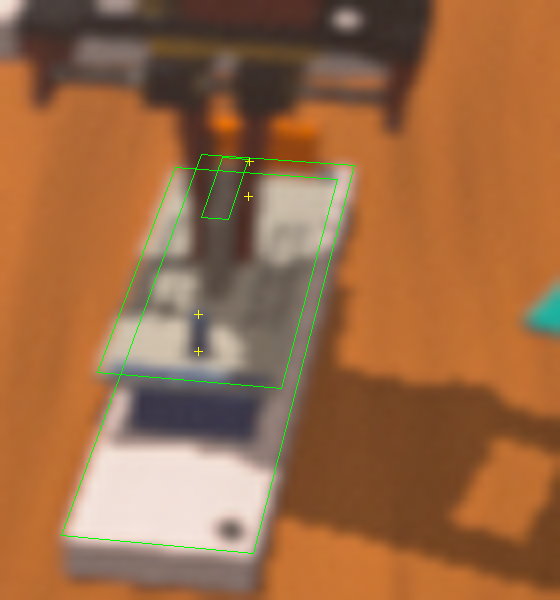

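Emit:
{"name": "carry_out", "arguments": {"targets": [[[0,0,0],[0,0,-1],0],[[0,0,0],[0,0,-2],0],[[0,0,0],[0,0,-2.7],0],[[0,0,0],[0,0,-2.7],0],[[0,0,0],[0,0,-2.7],0]]}}

```text
t: 18.9
ee_pos: [486.3, -128.0, 58.4]
orientation: [-2.331, -2.106, 0.0]
ft_force: [0.2, -0.4, -2.9]
width: 12.0
```

Emit:
{"name": "carry_out", "arguments": {"targets": [[[0,0,0],[0,0,-0.5],0],[[0,0,0],[0,0,-1],0],[[0,0,0],[0,0,-1],0],[[0,0,0],[0,0,-1],0]]}}

```text
t: 19.23
ee_pos: [486.3, -128.0, 58.3]
orientation: [2.331, 2.106, 0.0]
ft_force: [-3.0, 1.0, 8.9]
width: 12.2
```

```bash
python3 c.py m6; python3 d.py m6 49
```

```text
19.2333 [ 486.33 -128.02   58.29] psi 84.18898055533528 [ 0. -0. -1.] [-3.02  1.04  8.86] 12.186389848901301 loc [[ 0.18 -1.43]]
(array([283.28, 192.62]), np.float64(13.76), array([ 0.  , 75.35])) (array([283.27, 192.62]), np.float64(13.73), array([ 0.43, 75.12]))
```

View pics/m6so.png

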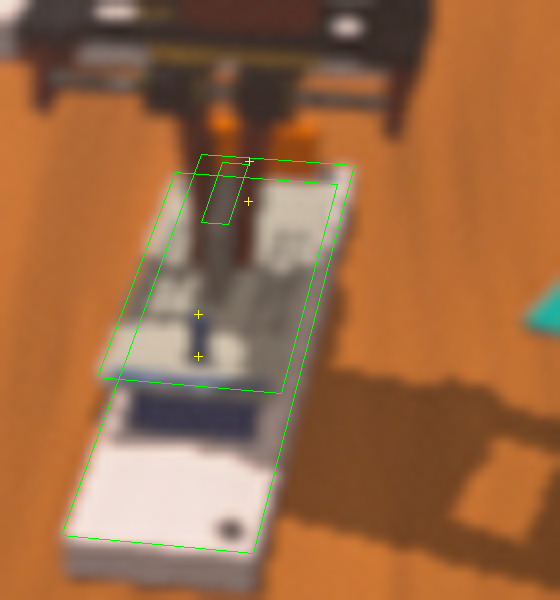

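Emit:
{"name": "carry_out", "arguments": {"targets": [[[0,0,0],[0,0,0.5],12],[[0,0,0],[0,0,0.5],40],[[0,0,0],[0,0,0.5],40],[[0,0,0],[0,0,0.5],40],[[0,0,0],[0,0,0.5],40],[[0,0,0],[0,0,5],40],[[0,0,0],[0,0,20],40],[[0,0,0],[0,0,50],40],[[0,0,0],[0,0,85],40],[[0,0,0],[0,0,120],40]]}}

```text
t: 20.17
ee_pos: [485.6, -127.8, 178.6]
orientation: [-2.33, -2.105, 0.001]
ft_force: [0.7, -0.9, -0.3]
width: 39.9
```

Emit:
{"name": "carry_out", "arguments": {"targets": [[[0,0,0],[0,40,10],40],[[0,0,0],[0,80,20],40],[[0,0,0],[-10,120,20],40],[[0,0,0],[-20,160,20],40],[[0,0,0],[-30,200,20],40],[[0,0,0],[-40,240,20],40],[[0,0,0],[-50,280,20],40],[[0,0,0],[-60,320,20],40],[[0,0,0],[-60,320,20],40],[[0,0,0],[-60,320,20],40]]}}

```text
t: 21.0
ee_pos: [425.6, 193.8, 197.7]
orientation: [2.326, 2.111, 0.0]
ft_force: [-0.1, -0.7, -0.4]
width: 39.9
```

```bash
python3 c.py f1
python3 - <<'E'
from h import *
np.set_printoptions(precision=2,suppress=True)
im=cv2.imread('pics/f1.png')[:,:,::-1]
SEG=[([-40,-100,49],[-40,100,49],0,[0,0,49]),([40,-100,49],[40,100,49],0,[0,0,49]),([-40,100,49],[40,100,49],0,[0,0,49]),([-40,-100,49],[40,-100,49],0,[0,0,49])]
print(P)
overlay(im,'top',[poly(P,-40,40,-100,100,49),T2(P,[[0,75,70]]),T2(P,[[0,-75,70]]),T2(P,[[0,75,49]]),poly(P,-6,6,-84,-66,49),poly(P,-40,40,-180,180,20)],(240,382,170,225),5.6,'f1o.png')
b=cv2.imread('pics/f1s.png')[:,:,::-1]
overlay(b,'side',[poly(P,-40,40,-100,100,49),T2(P,[[0,75,70]]),T2(P,[[0,-75,70]]),poly(P,-40,40,-180,180,20)],(230,300,140,215),8,'f1so.png')
E
```

```text
21.0 [425.6  193.82 197.74] psi 84.46467587873377 [ 0.  0. -1.] [-0.05 -0.68 -0.37] 39.86215132952215 loc [[-92.49 312.71]]
[ 486.3  -126.58   -5.75]
```

View pics/f1o.png

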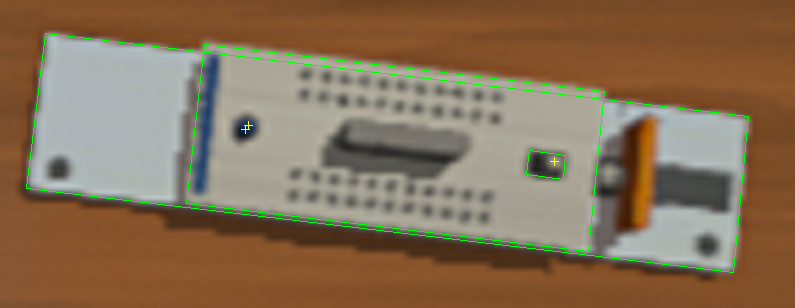

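View pics/f1so.png

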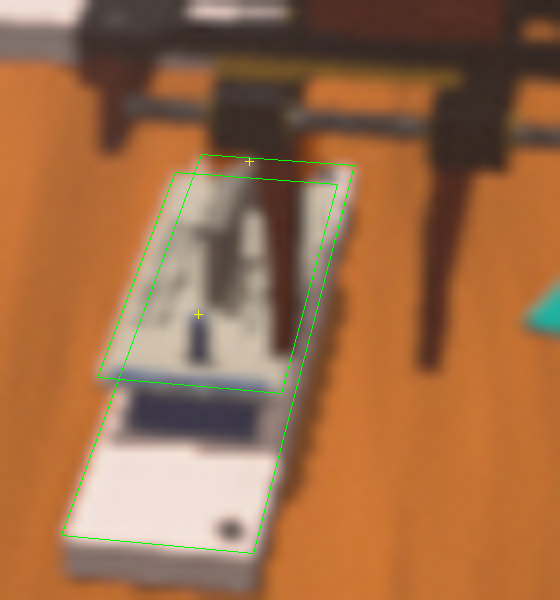

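View pics/f1.png

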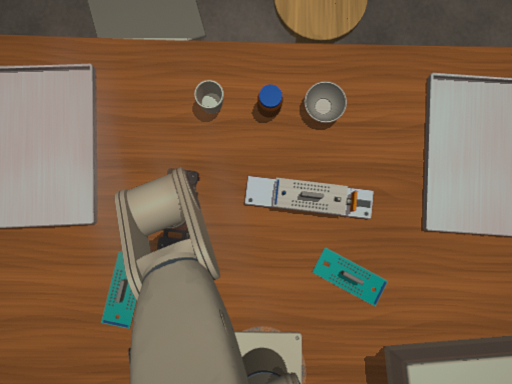

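Run:
```python
from h import *
np.set_printoptions(precision=2,suppress=True)
im=vision.get_image('top')
try: edges(im,-75)
except Exception as e: print(e)
p=edge_fit(im[:,:,2],'top',[s for s in rect(-40,40,-100,100,49,0)],P,rng=2.5,verbose=True);print(p,loc([p[0],p[1],0]))
for c in ('top',):
  for q in ['round_hole','slot','slide_pin','blue_pin','screen']:
    print(q,[(c2w(c,r['point']),loc(c2w(c,r['point']))[0],round(r['confidence'],2)) for r in place_of(q,c)[:3]])
```

```text
post -y edge(53) (np.float64(50.41), 159, 172) slide -y edge -> s -80.65
post -y edge(53) (np.float64(50.23), 138, 171) slide -y edge -> s -80.21
red -72.52480221826133 0.2894932255985168
slide pin loc [[  3.15 -76.89]] 170.8659758887931
rms 0.46 [(np.int64(0), 5, 1.23), (np.int64(1), 66, 0.41), (np.int64(2), 25, 0.17), (np.int64(3), 66, 0.39)]
[ 486.73 -120.74   -5.94] [[-0.15  5.85]]
round_hole [(array([ 232.61, -310.43,    3.55]), array([-233.99, -208.34]), 0.91), (array([148.57, 404.15,   0.27]), array([-389.2 ,  494.22]), 0.73)]
slot [(array([ 298.25, -179.95,    2.24]), array([-181.75,  -71.94]), 0.79), (array([295.75, 374.71,  -0.79]), array([-239.81,  479.68]), 0.74), (array([ 477.44, -196.83,   44.72]), array([ -1.78, -70.79]), 0.71)]
slide_pin [(array([ 480.45, -203.15,   70.95]), array([  1.85, -76.77]), 0.62)]
blue_pin [(array([494.17, -56.29,  70.3 ]), array([ 0.79, 70.72]), 0.78), (array([ 479.52, -200.65,   41.67]), array([  0.68, -74.38]), 0.66), (array([ 479.99, -203.39,   68.59]), array([  1.42, -77.06]), 0.2)]
screen [(array([ 485.89, -127.09,   44.21]), array([-0.36, -0.54]), 0.72), (array([224.73, 387.55,  -1.48]), array([-311.76,  485.34]), 0.71), (array([ 261.12, -244.89,    1.2 ]), array([-212.19, -140.27]), 0.71)]
```

Run:
```python
from h import *
for f in ('p5t','p7t','g0','f1'):
    im=cv2.imread(f'pics/{f}.png')[:,:,::-1].astype(float)[190:217,335:375]
    r=im[...,0]-im[...,2]; m=np.where((r>130),r-130,0); m[:, :12]=0
    Y,X=np.mgrid[190:217,335:375]; uv=[(m*X).sum()/m.sum(),(m*Y).sum()/m.sum()]
    print(f,uv,loc(onz('top',[uv],70)))
a=cv2.imread('pics/f1.png')[180:220,325:380];b=cv2.imread('pics/g0.png')[180:220,325:380]
cv2.imwrite('pics/cmp.png',cv2.resize(np.vstack([a,b]),None,fx=7,fy=7,interpolation=cv2.INTER_CUBIC))
```

```text
p5t [np.float64(354.90057518488084), np.float64(201.20213640098603)] [[  -2.4842737  -120.18773558]]
p7t [np.float64(354.5773353751914), np.float64(200.61791730474732)] [[  -0.99653422 -119.15979202]]
g0 [np.float64(354.64046242774566), np.float64(200.75375722543353)] [[  -1.34636664 -119.36619139]]
f1 [np.float64(354.6527293844367), np.float64(200.72822299651568)] [[  -1.27283579 -119.39286844]]
```

View pics/cmp.png

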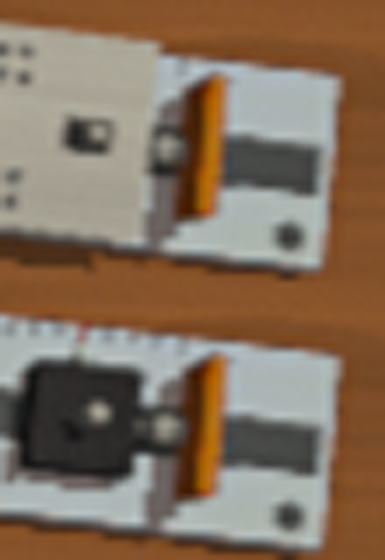

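The slide hasn't moved since it was set, and the plate is seated on both pins with the arm well clear. I'm handing the job in.

```bash
python3 -c "
from h import *
print(order.close_job(), monitor.get_obs()['t'])"
```

```text
the job is handed in; nothing more can be done
the job is handed in; nothing more can be done
```

The screen is fitted: the slide is set on the red line and the plate lies over both pins. The job was handed in just after 21 s of the 72 s allowed, and no verdict was reported.

- **Slide:** I pushed it with closed fingers in short steps and took the hand off. The pointer then covered the red line. The slide's pin measured y ≈ -75.5 mm and its edges about -74.0 to -74.6 mm, against the line at -75 mm.
- **Plate:** I gripped it by the handle, turned it about 100° and brought it over the pins. It first sat about 2 mm too far towards the blue end. I corrected that and lowered it until it touched the shoulders with about 11 N, then let go and moved the arm well clear.

**Last checks**
- **Seating:** Both pins show through the round hole and the slot. The hand stood upright at 58.3 mm when the plate made contact, which puts the underside at about 45 mm, level and on both shoulders.
- **Slide position:** By the orange pad, the slide had not moved measurably since it was set.
- **Bowl, jar and cup:** They stand where they were in the pictures; I did not measure them again.

**Checks that failed or disagreed**
- **Final edge fit:** It locked onto the blue stripe and gave a false 5.9 mm offset along the plate, which the picture contradicts.
- **Last slide readings with the plate on:** The plate covers the slide, so the slide-pin reading (-76.9 mm) and the slide and post edge readings are unreliable.
- **Networks:** Their positions scattered by up to about 5 mm, so I did not use them for the final position.

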